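# Stir the drying beads and hang the stirrer back

## Task

The clay beads in the steel bowl have just been washed and must dry evenly: take the stirrer from its fork stand, hold its foot down among the beads close to the bowl's floor and stir them round in at least three full circles about the middle of the bowl, so that most of the beads change their places. Then hang the stirrer upright in the fork again by its collar and let go. Keep all the beads in the bowl, touch bowl and beads with nothing but the stirrer, leave the bowl about where it is, and do not disturb the paint bottles or the miniature.

Things in the scene. Friction and masses are not known exactly. Their poses are not given: they have to be found in the camera images.
- stirrer: 120 g hand stirrer, hanging upright in the stand. Origin: centre of the underside of its steel collar, z up along it. Collar 42 mm across, 5 mm thick (z 0 to 5 mm). Above: square wooden handle 20 x 20 mm, sides along x and y, z 5 to 70 mm (grip across two flats, clear of the collar; it turns in a loose grip). Below: steel shaft 14 mm across, ending in a rounded foot 20 mm across, z -80 to -105 mm
- stirrer_tip (a point): centre of the underside of the stirrer's foot, 105 mm below the collar's underside
- stand: fixed steel stand, z up; origin on the table under the seat. Base 120 x 90 x 8 mm; 14 mm post at x +42 mm; flat two-pronged fork on it, top 135 mm up, nothing higher. Slot 24 mm wide along x, from x -27 (open end) to +15 mm (closed); prongs 12 mm wide, 6 thick. The collar lies on the prongs; the foot passes the slot, so lift the stirrer straight up or slide it out of the open end
- fork_seat (a point): point at the fork's top in the slot's centre where the centre of the collar's underside belongs, 135 mm above the table over the stand's origin
- bowl: loose round steel bowl, 0.6 kg, standing on the table. Origin: centre of its underside, z up. Outer diameter 128 mm at the foot, 160 mm at the rim, 50 mm high; wall 4 mm, inner floor flat, 5 mm above the table, about 60 mm in radius, walls flare outwards. Circles of 20 to 38 mm radius (foot centre) stir well; the beads leave a gap on one side to enter. Its yaw is arbitrary
- paint_a: bystander: grey dropper bottle with black pointed cap, 25 mm diameter, 85 mm tall, on the robot's left (+y); origin at the centre of its underside
- paint_b: bystander: grey dropper bottle like the other, on its right (-y); origin at the centre of its underside
- walker: bystander: small two-legged walking-machine miniature, blue body on a black disc base of 40 mm diameter, 59 mm tall; origin at the centre of the underside
- bead0: one of six alike chunky round clay beads lying on the bowl's floor, 20 mm diameter, 12 g or so, free to roll; origin at the centre of the bead
- bead1: one of six alike chunky round clay beads lying on the bowl's floor, 20 mm diameter, 12 g or so, free to roll; origin at the centre of the bead
- bead2: one of six alike chunky round clay beads lying on the bowl's floor, 20 mm diameter, 12 g or so, free to roll; origin at the centre of the bead
- bead3: one of six alike chunky round clay beads lying on the bowl's floor, 20 mm diameter, 12 g or so, free to roll; origin at the centre of the bead
- bead4: one of six alike chunky round clay beads lying on the bowl's floor, 20 mm diameter, 12 g or so, free to roll; origin at the centre of the bead
- bead5: one of six alike chunky round clay beads lying on the bowl's floor, 20 mm diameter, 12 g or so, free to roll; origin at the centre of the bead

How it is judged:
By the outcome, as a careful person would: the job done as asked, in the order asked, and still so for the second after the job is handed in, with the robot touching nothing.
It also fails if it takes over 72 s, if anything falls off the work surface, if the arm or the gripper's body presses on something with over 40 N, if the wrist force passes 120 N, or if a joint passes its speed limit or range.

## Robot

A 6-joint arm with a two-finger parallel gripper is mounted at the origin on the work surface. World frame = base frame: x ahead of the robot, y to its left, z up, the work surface at z = 0. Lengths are in mm, angles in rad, forces in N, time in s.
With the tool pointing down it reaches from about 350 to 725 mm from the base axis. Payload 6 kg.
Tool frame: the origin (TCP) lies between the finger pads; the fingertips stand robot.finger_overhang ahead of it and the grasp point (between the pads) lies 5 mm behind it (robot.finger_overhang is the distance from the TCP to the fingertips, in mm); z points along the fingers, y is the line along which they close (so a half turn about z gives the same grasp; the last joint's range is limited). The gripper opens to 85 mm and grips with 20 to 120 N. Pads are 22 mm wide; open, the fingers measure 114 mm over their backs; the gripper's body (76 mm by 85 mm) begins 54 mm behind the grasp point. The pads swing forward as they close: fully open they stand 13 mm farther back than shut.
Start: joints at [-0.89, 0.04, 0.085, 0, -1.615, -0.334], TCP at [203.94, -564.251, 209.261] pointing down, gripper open.
Joint ranges: [-2.56, 2.56], [-1.29, 2.01], [-1.08, 1.49], [-3.29, 1.98], [-2.81, -0.18], [-2.99, 2.99]. Speed limits (rad/s): [2.57, 2.57, 3.01, 3.14, 3.14, 3.14].

## Interface

Orientations are given as a unit quaternion [w, x, y, z].
In Python, from station import robot gives the robot as it stands.
- The arm moves only by the tool play_rows, never from a script. Its argument "motion" is a list of rows, each a list of 2 entries, a list of its own where there are three numbers: the shift along the tool's x, y, z in units of 0.5 m (1.0 is 0.5 m), then the turn, a rotation vector about the tool's x, y, z in units of pi/2 rad (1.0 is pi/2 rad). In form: [[[dx, dy, dz], [wx, wy, wz]], ...]. A call has 1 to 20 rows; each row is the pose to reach, as a shift and turn from the pose commanded when the call began, along the tool's axes at that moment; what a row does not reach only later rows make up. A row lasts 1/8 s, in which the tool goes at most 62.5 mm and 10.7 degrees, less where a joint would pass 70% of its speed; a pose out of reach is approached as far as the arm can. A call with a number of a shift or a turn outside -1 to 1 is refused whole. A call with a gripper value outside its range is refused whole. "gripper" is the opening, from -1 (shut) to 1 (fully open), set as the call begins (left out, the last holds). The fingers move at their own pace and stop on an object; "force" is the grip in N (left out, the last holds). Time passes only in rows, so rows that repeat a pose let the fingers close. It gives the time, the measured TCP pose, the force, the opening and the grip force at its end, in the units of the state.
- robot.read_state(): the state, without advancing time (a new reading comes with each control period).
- robot.read_camera(name): name is "scene" or "top" or "wrist"; returns a dict with "frame" (400x640x3 uint8, blue, green, red), "intrinsics" (3x3 intrinsics, pixels), "dist" ([k1, k2, p1, p2, k3] as OpenCV has them; the pictures are not rectified), "R" (3x3) and "t" (3): a world point X has camera coordinates R X + t. Camera axes: x right, y down, z forward; pixel columns grow to the right and rows downward; lengths in mm; the calibration is good to about 2 mm. A picture is of the moment at which its call begins. There is no depth.
- robot.close_job(): hands the job in; it is judged then, once.
The state is a dict: "time": time; "qpos": joint angles; "qd": joint speeds; "joint_torque": joint torques, N m; "eef_pos": TCP position; "tcp_rot": TCP orientation; "contact_force": force on the tool from outside, world axes, zero at the start; "ft_torque": the same for the moment, N m; "width": finger opening in mm; "grasp_force": force on a finger pad.
Only numpy, scipy, OpenCV 4.12 (cv2) and the standard library are available. Lean on these libraries where they do the work, as an engineer would, in place of code of your own. Each camera call takes 0.05 s, during which the arm holds its last target. There are 200 camera calls.

## Working session

There is one attempt and no reset: what is moved stays moved. The work goes in short steps, Python scripts to look and compute and a tool call to move; the robot and the scene stay as the last step left them, time stands still between calls to the robot, and variables do not carry over. Pictures are saved under pics/ and viewed, at most 10 in all, crops included, and the job is handed in when it is done.

Besides the shell and the picture viewer there is one more tool, called by a JSON object that holds its "method" and its "body", one argument or row to a line. play_rows: Moves the arm, as the interface text tells. Its arguments: {"type":"object","properties":{"motion":{"type":"array"},"gripper":{"type":"number"},"force":{"type":"number"}},"required":["motion"]}

```bash
mkdir -p pics; python3 - <<'E'
from station import robot
import cv2, numpy as np, pickle
s=robot.read_state(); print(s['eef_pos'],s['tcp_rot'],robot.finger_overhang,s['width'])
d={n:robot.read_camera(n) for n in ('scene','top')}
pickle.dump(d,open('c0.pkl','wb'))
for n in d:
    cv2.imwrite(f'pics/{n}0.png',d[n]['frame']); print(n,d[n]['intrinsics'].tolist() if hasattr(d[n]['intrinsics'],'tolist') else d[n]['intrinsics'],d[n]['dist'],-np.array(d[n]['R']).T@np.array(d[n]['t']))
E
```

```text
[ 203.86943871 -563.90943329  208.28727436] [-2.10392197e-04 -1.72509132e-01  9.85007522e-01  8.57822240e-04] 14.0 85.51491561512238
scene [[391.06941399029466, 0.0, 319.1637795913523], [0.0, 391.06941399029466, 203.053192724395], [0.0, 0.0, 1.0]] [-0.08817275  0.          0.          0.          0.        ] [1075.2138949  -596.16175901  618.00960977]
top [[377.87802506214837, 0.0, 321.79894462171194], [0.0, 377.87802506214837, 200.5056175458816], [0.0, 0.0, 1.0]] [-0.08486618  0.          0.          0.          0.        ] [ 542.77337566   16.99669956 1064.76872294]
```

View pics/scene0.png

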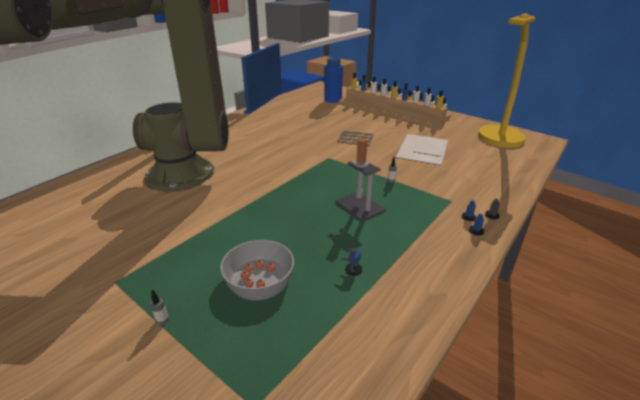

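View pics/top0.png

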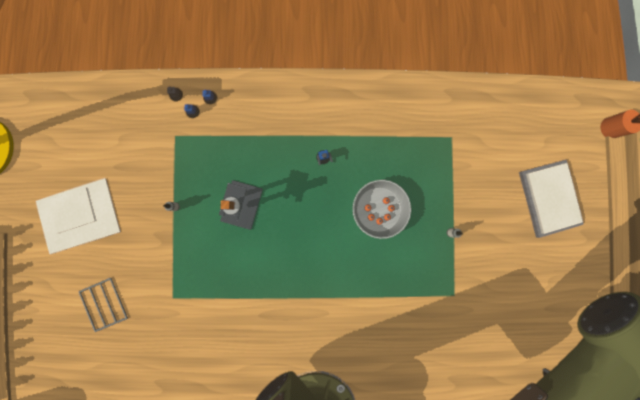

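The scene view shows the stirrer at (362,155) hanging in the stand, with the bowl at (258,270). The top view shows the stand at about (240,205), the bowl at (382,209), six orange beads and the walker at (323,157).

```bash
cat > h.py <<'E'
import numpy as np, cv2
def ray(c,px):
    K=np.array(c['intrinsics']);D=np.array(c['dist'])
    u=cv2.undistortPoints(np.array(px,float).reshape(-1,1,2),K,D).reshape(-1,2)
    R=np.array(c['R']);t=np.array(c['t']).ravel()
    return -R.T@t, np.c_[u,np.ones(len(u))]@R
def onz(c,px,z):
    o,d=ray(c,px); return o+d*((z-o[2])/d[:,2])[:,None]
def proj(c,X):
    R=np.array(c['R']);return cv2.projectPoints(np.array(X,float).reshape(-1,1,3),cv2.Rodrigues(R)[0],np.array(c['t'],float).ravel(),np.array(c['intrinsics']),np.array(c['dist']))[0].reshape(-1,2)
def blobs(m,amin=4):
    n,l,s,c=cv2.connectedComponentsWithStats(m.astype(np.uint8)); return [(c[i],s[i],l==i) for i in range(1,n) if s[i,4]>=amin]
def orange(f):
    h=cv2.cvtColor(f,cv2.COLOR_BGR2HSV); return ((h[...,0]<14)&(h[...,1]>110)&(h[...,2]>80))
E
python3 - <<'E'
from h import *; import pickle
d=pickle.load(open('c0.pkl','rb')); T=d['top'];S=d['scene']
f=T['frame'];h=cv2.cvtColor(f,cv2.COLOR_BGR2HSV)
m=np.zeros(f.shape[:2],bool);m[140:295,176:450]=1
g=(h[...,0]>60)&(h[...,0]<90)&(h[...,1]>100)
ng=(~g)&m
w=ng&(h[...,1]<60)
for c,s,l in blobs(w,40):
    cnt=cv2.findContours(l.astype(np.uint8),0,1)[0][0]
    print('grey',c,s,cv2.minEnclosingCircle(cnt),cv2.minAreaRect(cnt))
for c,s,l in blobs(orange(f)&m,3): print('or',c,s[4],onz(T,c,15)[0],onz(T,c,205)[0])
b=(h[...,0]>100)&(h[...,0]<130)&(h[...,1]>60)&m
for c,s,l in blobs(b,6): print('blue',c,s,onz(T,c,35)[0])
o=cv2.resize(f[165:245,200:420],None,fx=3.6,fy=3.6,interpolation=2)
o2=cv2.resize(S['frame'][125:225,320:420],None,fx=5,fy=5,interpolation=2)
out=np.zeros((600,800,3),np.uint8); out[:288,:792]=o; out[290:590,:300]=cv2.resize(o2,(300,300)); out[290:590,310:790]=cv2.resize(S['frame'][235:305,205:317],(480,300),interpolation=2)
cv2.imwrite('pics/crop0.png',out)
E
```

```text
grey [324.2625 159.3375] [317 153  16  12  80] ((324.3970642089844, 157.7205810546875), 8.280149459838867) ((324.3758850097656, 158.51034545898438), (10.214594841003418, 14.948187828063965), 85.2363510131836)
grey [381.8111332  208.41550696] [ 352  179   60   60 2515] ((381.6345520019531, 208.666015625), 29.861801147460938) ((381.5, 208.99998474121094), (58.689857482910156, 58.689857482910156), 45.0)
grey [240.99558824 204.03602941] [ 219  181   43   48 1360] ((241.0, 204.5), 25.303260803222656) ((239.6975860595703, 204.0367889404297), (35.03999710083008, 42.8799934387207), 16.260204315185547)
or [385.53571429 200.28571429] 28 [ 593.58984988 -199.17792707   15.        ] [ 584.39246203 -160.05199565  205.        ]
or [367.48387097 207.51612903] 31 [ 573.34591707 -147.96392139   15.        ] [ 567.8125241  -118.10732794  205.        ]
or [390.46153846 207.73076923] 26 [ 572.67240034 -212.96565114   15.        ] [ 567.26090868 -171.34424856  205.        ]
or [224.5 208. ] 4 [572.16237303 249.63462126  15.        ] [566.84319236 207.52896107 205.        ]
or [370.5     216.78125] 32 [ 547.43835616 -156.27874249   15.        ] [ 546.59403086 -124.91723088  205.        ]
or [386.65517241 216.65517241] 29 [ 547.67359106 -201.9299293    15.        ] [ 546.78669006 -162.30590682  205.        ]
or [378.75       220.60714286] 28 [ 536.68576368 -179.47180577   15.        ] [ 537.78757425 -143.91252953  205.        ]
blue [322.95833333 154.58333333] [318 150  11  10  72] [718.42482195 -22.87059793  35.        ]
```

View pics/crop0.png

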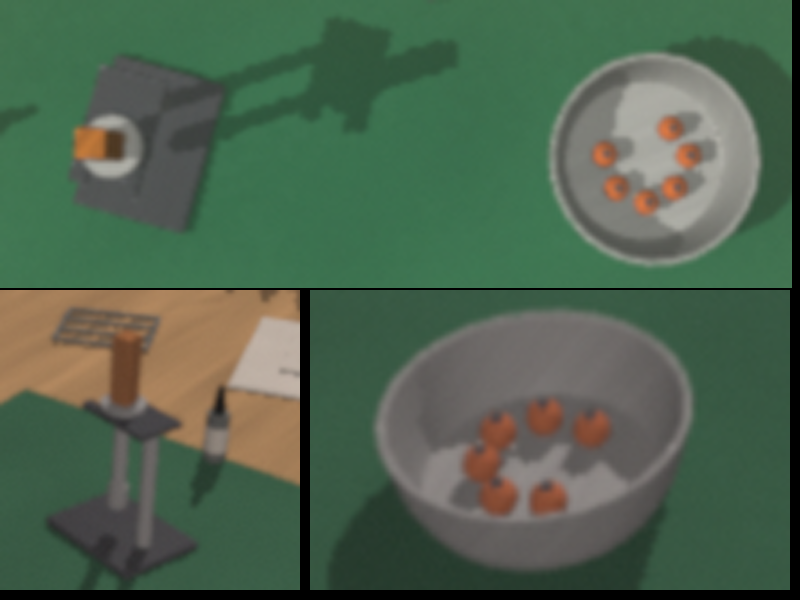

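The crop shows the fork open toward the robot (the post is on the far side), the collar at about (231,205.5) in the top view, and the bead gap on the bowl's robot-left, far side.

```bash
cat >> h.py <<'E'
from scipy.spatial.transform import Rotation as Rn
def rel(s,P,yaw):
    "row to reach P with tool down, tool y axis at world angle yaw (mod pi)"
    q=np.array(s['tcp_rot']);R0=Rn.from_quat(q[[1,2,3,0]])
    best=None
    for k in (0,np.pi):
        y=yaw+k; Y=np.array([np.cos(y),np.sin(y),0]);Z=np.array([0,0,-1.]);X=np.cross(Y,Z)
        r=(R0.inv()*Rn.from_matrix(np.c_[X,Y,Z])).as_rotvec()
        if best is None or np.linalg.norm(r)<np.linalg.norm(best): best=r
    return R0.inv().apply(np.array(P)-s['eef_pos'])/500, best/(np.pi/2)
E
python3 - <<'E'
from h import *; import pickle
from station import robot
d=pickle.load(open('c0.pkl','rb')); T=d['top']
c=lambda x,y:(200+(x+.5)/3.6-.5,165+(y+.5)/3.6-.5)
print('collar',onz(T,[c(112,146)],140))
print('base',onz(T,[c(120,55),c(225,90),c(185,232),c(75,200)],8))
print('handle top',onz(T,[c(74,127),c(74,160),c(104,127),c(104,160)],205))
print('bowl',onz(T,[(381.6,208.7),(351.8,208.7),(411.5,208.7)],48))
s=robot.read_state()
np.set_printoptions(suppress=True,precision=4)
print(rel(s,(400,-170,280),np.pi/2+.35),rel(s,(570,215,300),np.pi/2))
E
```

```text
collar [[575.51746724 206.70164826 140.        ]]
base [[650.99344347 228.30423045   8.        ]
 [623.70887898 146.42918894   8.        ]
 [513.67569544 176.7626511    8.        ]
 [538.37061011 262.13771204   8.        ]]
handle top [[585.20988688 217.5308059  205.        ]
 [564.38155925 217.30846713 205.        ]
 [585.21042036 198.54217879 205.        ]
 [564.38639827 198.3409414  205.        ]]
bowl [[ 569.13039733 -181.36328671   48.        ]
 [ 569.22487345 -100.08407748   48.        ]
 [ 569.01009738 -263.91034214   48.        ]]
(array([-0.6367,  0.6079, -0.1423]), array([ 0.001 , -0.0001, -0.002 ])) (array([-1.2182,  1.2165, -0.1814]), array([ 0.001 , -0.0002,  0.2208]))
```

{"method": "play_rows", "body": {
  "motion": [
    [[-0.1,0.1,-0.05],[0,0,0]],
    [[-0.2,0.2,-0.1],[0,0,0]],
    [[-0.3,0.3,-0.14],[0,0,0]],
    [[-0.4,0.4,-0.14],[0,0,0]],
    [[-0.5,0.5,-0.14],[0,0,0]],
    [[-0.6,0.6,-0.14],[0,0,0]],
    [[-0.7,0.7,-0.16],[0,0,0.05]],
    [[-0.8,0.8,-0.18],[0,0,0.1]],
    [[-0.9,0.9,-0.18],[0,0,0.15]],
    [[-1,1,-0.18],[0,0,0.22]],
    [[-1,1,-0.18],[0,0,0.22]],
    [[-1,1,-0.18],[0,0,0.22]]
  ],
  "gripper": 1
}}

```text
time: 1.6
eef_pos: [504.6, 78.8, 298.0]
tcp_rot: [-0.001, -0.002, 1.0, -0.0]
contact_force: [0.8, -0.7, 0.1]
width: 85.5
grasp_force: 0.0
```

```bash
python3 - <<'E'
from h import *
from station import robot
np.set_printoptions(suppress=True,precision=4)
s=robot.read_state();print(s['time'],s['eef_pos'],s['qpos'])
c=robot.read_camera('wrist');cv2.imwrite('pics/w1.png',c['frame'])
import pickle;pickle.dump(c,open('w1.pkl','wb'))
print(proj(c,[(575,207,140),(575,207,205)]),-np.array(c['R']).T@np.array(c['t']).ravel(),np.array(c['R'])[2])
print(rel(s,(575,207,300),np.pi/2))
E
```

```text
1.6 [504.6159  78.7769 297.9953] [ 0.5492 -0.1663  0.0506 -0.0008 -1.7899 -2.1164]
[[438.0688 244.9835]
 [462.545  271.932 ]] [439.8742  78.1682 462.442 ] [ 0.2548  0.0008 -0.967 ]
(array([-0.1417,  0.2559, -0.0044]), array([-0.0003, -0.0014,  0.0024]))
```

View pics/w1.png

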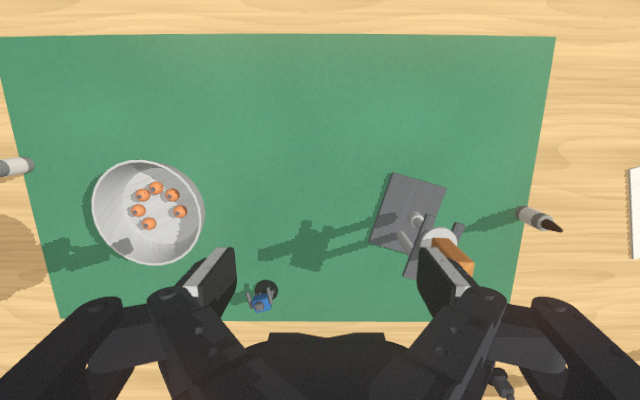

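The wrist view shows the collar at about (440,240), the handle partly hidden by the right finger, the fork's open end toward the robot, and six beads in the bowl near (158,203).

{"method": "play_rows", "body": {
  "motion": [
    [[-0.07,0.12,0],[0,0,0]],
    [[-0.14,0.24,0],[0,0,0]],
    [[-0.14,0.256,0],[0,0,0]],
    [[-0.14,0.256,0],[0,0,0]],
    [[-0.14,0.256,0],[0,0,0]]
  ]
}}

```text
time: 2.28
eef_pos: [573.9, 203.2, 299.9]
tcp_rot: [0.0, -0.0, 1.0, 0.0]
contact_force: [-0.2, 0.3, -0.3]
width: 85.4
grasp_force: 0.0
```

```bash
python3 - <<'E'
from h import *
from station import robot
np.set_printoptions(suppress=True,precision=4)
s=robot.read_state();print(s['time'],s['eef_pos'])
c=robot.read_camera('wrist')
import pickle;pickle.dump(c,open('w2.pkl','wb'))
print(proj(c,[(575,207,140),(575,207,205)]))
cv2.imwrite('pics/w2.png',cv2.resize(c['frame'][130:400,160:480],None,fx=2.2,fy=2.2,interpolation=2))
E
```

```text
2.275 [573.9331 203.2086 299.9025]
[[330.0352 184.4629]
 [330.9439 199.2292]]
```

View pics/w2.png

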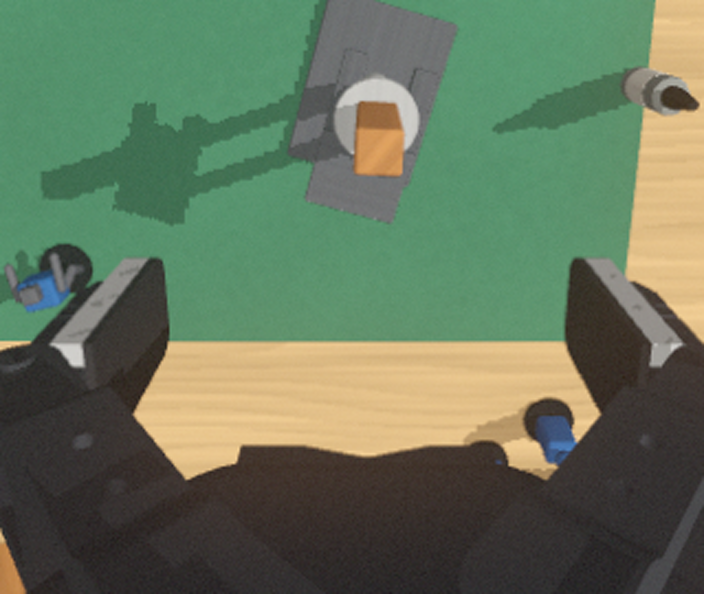

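The crop shows the handle's top face at corners (358,131), (402,130), (403,176) and (354,174), with the collar centred at (376,117). The handle is nearly square to the gripper.

```bash
python3 - <<'E'
from h import *; import pickle
from station import robot
np.set_printoptions(suppress=True,precision=4)
c=pickle.load(open('w2.pkl','rb'));f=c['frame']
u=lambda x,y:(160+(x+.5)/2.2-.5,130+(y+.5)/2.2-.5)
h=cv2.cvtColor(f,cv2.COLOR_BGR2HSV)
o=((h[...,0]<20)&(h[...,1]>100)); o[:,:300]=0;o[:,360:]=0;o[240:]=0;o[:150]=0
top=o&(h[...,2]>np.percentile(h[...,2][o],55)*.88)
b=max(blobs(top),key=lambda b:b[1][4]); cnt=cv2.findContours(b[2].astype(np.uint8),0,1)[0][0]
r=cv2.minAreaRect(cnt);print(b[1],r); W=onz(c,cv2.boxPoints(r),205);print(W,W.mean(0))
W=onz(c,[u(358,131),u(402,130),u(403,176),u(354,174)],205);print('hand',W,W.mean(0),[np.degrees(np.arctan2(*(W[j]-W[i])[[1,0]])) for i,j in((0,1),(3,2),(0,3),(1,2))])
w=(h[...,1]<40)&(h[...,2]>140);w[:,:290]=0;w[:,370:]=0;w[220:]=0
b=max(blobs(w),key=lambda b:b[1][4]);p=np.argwhere(b[2])[:,::-1].astype(np.float32)
e=cv2.fitEllipse(cv2.convexHull(p));print(e,onz(c,[e[0]],140))
# base: dark grey
g=(h[...,1]<60)&(h[...,2]<130)&(h[...,2]>60);g[:,:280]=0;g[:,375:]=0;g[235:]=0
b=max(blobs(g),key=lambda b:b[1][4]);print(b[1])
p=np.argwhere(b[2])[:,::-1];W=onz(c,p,8)[:,:2].astype(np.float32);print(cv2.minAreaRect(W),W.min(0),W.max(0))
# fork guess corners
print('fork edge',onz(c,[u(440,75),u(405,190)],135),onz(c,[u(457,25),u(393,222),u(305,199)],8))
s=robot.read_state()
E
```

```text
[322 188  22  22 421] ((332.1776123046875, 198.4810333251953), (20.72887420654297, 20.200376510620117), 3.3664605617523193)
[[583.0298 198.3992 205.    ]
 [564.6786 199.4927 205.    ]
 [565.7463 217.6144 205.    ]
 [584.1377 216.8427 205.    ]] [574.3981 208.0873 205.    ]
hand [[566.0063 199.5167 205.    ]
 [565.578  217.0313 205.    ]
 [584.652  217.7227 205.    ]
 [583.8303 197.8607 205.    ]] [575.0167 208.0328 205.    ] [np.float64(91.4009039796323), np.float64(87.63098300285084), np.float64(-5.307932022450061), np.float64(2.075879762984276)]
((330.990478515625, 183.7913360595703), (37.926551818847656, 38.97152328491211), 169.42276000976562) [[574.2524 208.0385 140.    ]]
[ 291  125   77  107 3957]
((595.6476440429688, 201.44017028808594), (89.30535888671875, 148.8700714111328), 74.20120239257812) [513.4072 148.0916] [677.8697 263.3289]
fork edge [[553.0645 239.3045 135.    ]
 [612.7203 222.9326 135.    ]] [[536.4261 263.906    8.    ]
 [677.2481 222.4091   8.    ]
 [659.734  158.8124   8.    ]]
```

```bash
python3 - <<'E'
from h import *
from station import robot
np.set_printoptions(suppress=True,precision=4)
s=robot.read_state();print(rel(s,(574.4,208,172),np.radians(88)))
E
```

```text
(array([-0.0007,  0.0097,  0.2565]), array([0.0004, 0.0007, 0.0225]))
```

{"method": "play_rows", "body": {
  "motion": [
    [[-0.001,0.006,0.03],[0,0,0.022]],
    [[-0.001,0.006,0.08],[0,0,0.022]],
    [[-0.001,0.006,0.11],[0,0,0.022]],
    [[-0.001,0.006,0.11],[0,0,0.022]],
    [[-0.001,0.006,0.11],[0,0,0.022]],
    [[-0.001,0.006,0.11],[0,0,0.022]]
  ]
}}

```text
time: 3.08
eef_pos: [574.9, 207.0, 245.5]
tcp_rot: [0.001, 0.017, 1.0, 0.0]
contact_force: [0.8, -0.2, -0.1]
width: 85.7
grasp_force: 0.0
```

```bash
python3 - <<'E'
from h import *
from station import robot
np.set_printoptions(suppress=True,precision=4)
s=robot.read_state();print(s['eef_pos'],rel(s,(574.4,208,172),np.radians(88)))
E
```

```text
[574.895  207.0382 245.5185] (array([0.0013, 0.0018, 0.147 ]), array([0.0006, 0.0009, 0.0009]))
```

{"method": "play_rows", "body": {
  "motion": [
    [[0.001,0.002,0.04],[0,0,0]],
    [[0.001,0.002,0.09],[0,0,0]],
    [[0.001,0.002,0.13],[0,0,0]],
    [[0.001,0.002,0.147],[0,0,0]],
    [[0.001,0.002,0.147],[0,0,0]],
    [[0.001,0.002,0.147],[0,0,0]]
  ]
}}

```text
time: 3.82
eef_pos: [574.6, 208.2, 172.1]
tcp_rot: [0.001, 0.017, 1.0, 0.0]
contact_force: [0.5, -0.5, -0.3]
width: 85.6
grasp_force: 0.0
```

{"method": "play_rows", "body": {
  "motion": [
    [[0,0,0],[0,0,0]],
    [[0,0,0],[0,0,0]],
    [[0,0,0],[0,0,0]],
    [[0,0,0],[0,0,0]],
    [[0,0,0],[0,0,0]],
    [[0,0,0],[0,0,0]],
    [[0,0,0],[0,0,0]],
    [[0,0,0],[0,0,0]]
  ],
  "gripper": -1,
  "force": 80
}}

```text
time: 4.82
eef_pos: [574.3, 208.0, 171.2]
tcp_rot: [0.0, 0.017, 1.0, 0.0]
contact_force: [-1.1, -0.3, 3.9]
width: 17.5
grasp_force: 81.9
```

{"method": "play_rows", "body": {
  "motion": [
    [[0,0,-0.02],[0,0,0]],
    [[0,0,-0.06],[0,0,0]],
    [[0,0,-0.11],[0,0,0]],
    [[0,0,-0.16],[0,0,0]],
    [[0,0,-0.21],[0,0,0]],
    [[0,0,-0.25],[0,0,0]],
    [[0,0,-0.25],[0,0,0]],
    [[0,0,-0.25],[0,0,0]]
  ]
}}

```text
time: 5.82
eef_pos: [573.9, 208.1, 295.0]
tcp_rot: [-0.001, 0.017, 1.0, -0.0]
contact_force: [0.1, 0.9, -2.2]
width: 17.6
grasp_force: 81.3
```

```bash
python3 - <<'E'
from h import *
from station import robot
np.set_printoptions(suppress=True,precision=4)
s=robot.read_state();print(s['eef_pos'],s['width'],s['contact_force'])
a=np.radians(23)
print(rel(s,(569+28*np.cos(a),-181+28*np.sin(a),270),np.radians(88)))
E
```

```text
[573.8889 208.109  295.0026] 17.586814885266282 [ 0.114   0.9213 -2.2021]
(array([-0.067 , -0.7545,  0.05  ]), array([-0.0001, -0.0008,  0.001 ]))
```

{"method": "play_rows", "body": {
  "motion": [
    [[-0.005,-0.03,0],[0,0,0]],
    [[-0.01,-0.09,0],[0,0,0]],
    [[-0.02,-0.17,0.01],[0,0,0]],
    [[-0.03,-0.26,0.02],[0,0,0]],
    [[-0.035,-0.35,0.03],[0,0,0]],
    [[-0.04,-0.44,0.04],[0,0,0]],
    [[-0.05,-0.53,0.05],[0,0,0]],
    [[-0.06,-0.62,0.05],[0,0,0]],
    [[-0.067,-0.69,0.05],[0,0,0]],
    [[-0.067,-0.73,0.05],[0,0,0]],
    [[-0.067,-0.754,0.05],[0,0,0]],
    [[-0.067,-0.754,0.05],[0,0,0]],
    [[-0.067,-0.754,0.05],[0,0,0]]
  ]
}}

```text
time: 7.45
eef_pos: [595.1, -169.0, 270.8]
tcp_rot: [0.0, 0.016, 1.0, 0.0]
contact_force: [0.7, 0.7, -0.8]
width: 18.1
grasp_force: 81.3
```

```bash
python3 - <<'E'
from h import *
from station import robot
np.set_printoptions(suppress=True,precision=4)
s=robot.read_state();print(s['eef_pos'])
T=robot.read_camera('top');W=robot.read_camera('wrist');S=robot.read_camera('scene')
p=s['eef_pos'];print('expect tip px',proj(S,[p-[0,0,141.2]]),proj(W,[p-[0,0,141.2]]))
out=np.zeros((600,800,3),np.uint8)
out[:400,:640]=W['frame'];x=cv2.resize(S['frame'][160:310,180:380],(267,200));out[400:600,:267]=x
out[400:600,270:590]=cv2.resize(T['frame'][150:260,300:476],(320,200))
cv2.imwrite('pics/p3.png',out)
import pickle;pickle.dump((T,W,S),open('c3.pkl','wb'))
E
```

```text
[ 595.1288 -169.0268  270.8242]
expect tip px [[266.2305 234.7949]] [[326.4911 187.0897]]
```

View pics/p3.png

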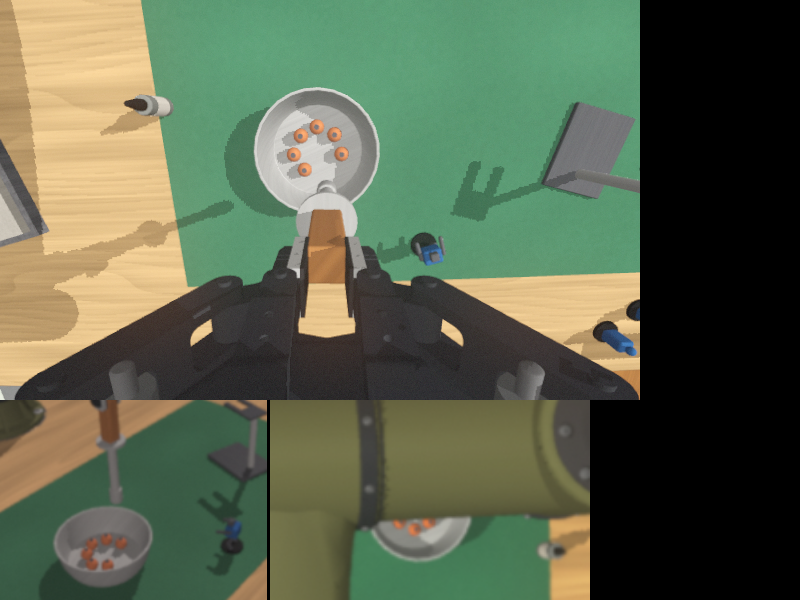

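The picture shows the stirrer hanging plumb in the grip, with its foot at wrist (327,186) and scene (267,236) as predicted. The bowl rim is centred at about (317,149) in the wrist view, with the gap facing the foot.

```bash
python3 - <<'E'
from h import *; import pickle
np.set_printoptions(suppress=True,precision=1)
T,W,S=pickle.load(open('c3.pkl','rb'))
o=orange(W['frame']);o[205:]=0
for c,s,l in blobs(o,20): print(onz(W,c,15)[0], s[4])
# rim extreme points: left, right, top
P=onz(W,[(254.5,150),(379.5,150),(317,88)],50);print(P)
f=W['frame'];h=cv2.cvtColor(f,cv2.COLOR_BGR2HSV);m=((h[...,0]>60)&(h[...,0]<95)&(h[...,1]>80))
m=~m;m[:80]=0;m[195:]=0;m[:,:235]=0;m[:,395:]=0
b=max(blobs(m),key=lambda b:b[1][4]);cnt=cv2.findContours(b[2].astype(np.uint8),0,1)[0][0].reshape(-1,2)
cnt=cnt[cnt[:,1]<180]; Q=onz(W,cnt,50)[:,:2]
A=np.c_[2*Q,np.ones(len(Q))];s=np.linalg.lstsq(A,(Q**2).sum(1),rcond=None)[0];print(s[:2],np.sqrt(s[2]+s[0]**2+s[1]**2))
E
```

```text
[ 535.5 -180.7   15. ] 133
[ 546.2 -157.3   15. ] 125
[ 546.4 -202.6   15. ] 130
[ 572.5 -148.2   15. ] 123
[ 571.2 -214.    15. ] 117
[ 592.4 -200.    15. ] 117
[[ 561.4 -258.7   50. ]
 [ 566.5 -101.2   50. ]
 [ 490.3 -177.    50. ]]
[ 568.7 -181.2] 79.60526403443716
```

{"method": "play_rows", "body": {
  "motion": [
    [[0,0,0.03],[0,0,0]],
    [[0,0,0.08],[0,0,0]],
    [[0,0,0.13],[0,0,0]],
    [[0,0,0.18],[0,0,0]],
    [[0,0,0.21],[0,0,0]],
    [[0,0,0.23],[0,0,0]],
    [[0,0,0.24],[0,0,0]],
    [[0,0,0.24],[0,0,0]],
    [[0,0,0.24],[0,0,0]]
  ]
}}

```text
time: 8.72
eef_pos: [595.4, -170.0, 151.6]
tcp_rot: [0.001, 0.017, 1.0, -0.0]
contact_force: [-0.6, -0.5, -1.5]
width: 17.5
grasp_force: 81.2
```

```bash
python3 - <<'E'
from h import *
from station import robot
s=robot.read_state();p=s['eef_pos'];print(p,s['contact_force'])
c=np.array([568.8,-181.3]);v=p[:2]-c;r0=np.hypot(*v);a0=np.arctan2(v[1],v[0]);print(r0,np.degrees(a0))
for r,dz in((30,(149.7-p[2])),):
  L=[]
  for k in range(1,21):
    a=a0+2*np.pi*k/20; P=[*(c+r*np.array([np.cos(a),np.sin(a)])),p[2]+dz]
    t,_=rel(s,P,np.radians(88)); L.append([[round(float(x),3) for x in t],[0,0,0]])
  print(L)
E
```

```text
[ 595.37488206 -169.9930083   151.64044028] [-0.59028308 -0.49323661 -1.53387099]
28.880311942926074 23.048619718021133
[[[0.008, 0.017, 0.004], [0, 0, 0]], [[0.023, 0.028, 0.004], [0, 0, 0]], [[0.041, 0.035, 0.004], [0, 0, 0]], [[0.06, 0.035, 0.004], [0, 0, 0]], [[0.078, 0.03, 0.004], [0, 0, 0]], [[0.093, 0.02, 0.004], [0, 0, 0]], [[0.105, 0.005, 0.004], [0, 0, 0]], [[0.111, -0.013, 0.004], [0, 0, 0]], [[0.112, -0.032, 0.004], [0, 0, 0]], [[0.107, -0.05, 0.004], [0, 0, 0]], [[0.096, -0.065, 0.004], [0, 0, 0]], [[0.081, -0.077, 0.004], [0, 0, 0]], [[0.064, -0.083, 0.004], [0, 0, 0]], [[0.045, -0.084, 0.004], [0, 0, 0]], [[0.027, -0.079, 0.004], [0, 0, 0]], [[0.011, -0.068, 0.004], [0, 0, 0]], [[-0.0, -0.053, 0.004], [0, 0, 0]], [[-0.007, -0.036, 0.004], [0, 0, 0]], [[-0.007, -0.017, 0.004], [0, 0, 0]], [[-0.002, 0.001, 0.004], [0, 0, 0]]]
```

{"method": "play_rows", "body": {
  "motion": [
    [[0.008,0.017,0.003],[0,0,0]],
    [[0.023,0.028,0.003],[0,0,0]],
    [[0.041,0.035,0.003],[0,0,0]],
    [[0.06,0.035,0.003],[0,0,0]],
    [[0.078,0.03,0.003],[0,0,0]],
    [[0.093,0.02,0.003],[0,0,0]],
    [[0.105,0.005,0.003],[0,0,0]],
    [[0.111,-0.013,0.003],[0,0,0]],
    [[0.112,-0.032,0.003],[0,0,0]],
    [[0.107,-0.05,0.003],[0,0,0]],
    [[0.096,-0.065,0.003],[0,0,0]],
    [[0.081,-0.077,0.003],[0,0,0]],
    [[0.064,-0.083,0.003],[0,0,0]],
    [[0.045,-0.084,0.003],[0,0,0]],
    [[0.027,-0.079,0.003],[0,0,0]],
    [[0.011,-0.068,0.003],[0,0,0]],
    [[0,-0.053,0.003],[0,0,0]],
    [[-0.007,-0.036,0.003],[0,0,0]],
    [[-0.007,-0.017,0.003],[0,0,0]],
    [[-0.002,0.001,0.003],[0,0,0]]
  ]
}}

```text
time: 11.22
eef_pos: [595.9, -168.6, 149.3]
tcp_rot: [-0.0, 0.017, 1.0, 0.0]
contact_force: [-1.1, -0.9, -1.3]
width: 17.6
grasp_force: 81.2
```

```bash
cat > look.py <<'E'
from h import *
from station import robot
np.set_printoptions(suppress=True,precision=1)
s=robot.read_state();p=s['eef_pos'];print(s['time'],p,s['contact_force'],s['width'])
v=p[:2]-[568.8,-181.3];print(np.hypot(*v),np.degrees(np.arctan2(v[1],v[0])))
S=robot.read_camera('scene');W=robot.read_camera('wrist')
for n,C in(('S',S),('W',W)):
    o=orange(C['frame']);o[:,400:]=0
    if n=='S': o[:240]=0;o[:,:215]=0;o[:,300:]=0
    for c,st,l in blobs(o,6): print(n,c,st[4],onz(C,c,15)[0])
import sys
out=np.zeros((400,800,3),np.uint8);out[:,:480]=cv2.resize(W['frame'][60:330,160:484],(480,400));out[:,482:]=cv2.resize(S['frame'][200:312,205:294],(318,400));cv2.imwrite(sys.argv[1],out)
E
python3 look.py pics/p4.png
```

```text
11.225 [ 595.9 -168.6  149.3] [-1.1 -0.9 -1.3] 17.59223414254058
29.95295087489159 25.101788948315466
S [267.3 240.7] 19 [501.5 -84.3  15. ]
S [248.1 261.8] 36 [ 522.1 -167.6   15. ]
S [264.6 260.3] 14 [ 548.2 -139.9   15. ]
S [235.8 271.7] 45 [ 525.2 -208.    15. ]
W [325.5 108.4] 278 [ 518.3 -166.3   15. ]
W [282.1 114.9] 273 [ 522.9 -207.7   15. ]
W [359.2 138.4] 254 [ 547.2 -134.6   15. ]
W [259.  154.8] 252 [ 559.8 -233.    15. ]
W [272.8 195.1] 231 [ 600.9 -222.6   15. ]
W [325.3 225.2] 538 [ 634.8 -170.3   15. ]
W [332.8 243.6] 29 [ 655.7 -163.1   15. ]
W [322.  243.4] 7 [ 655.1 -174.5   15. ]
W [334.8 269.3] 6 [ 685.8 -161.6   15. ]
W [308.  277.5] 8 [ 694.7 -191.3   15. ]
```

View pics/p4.png

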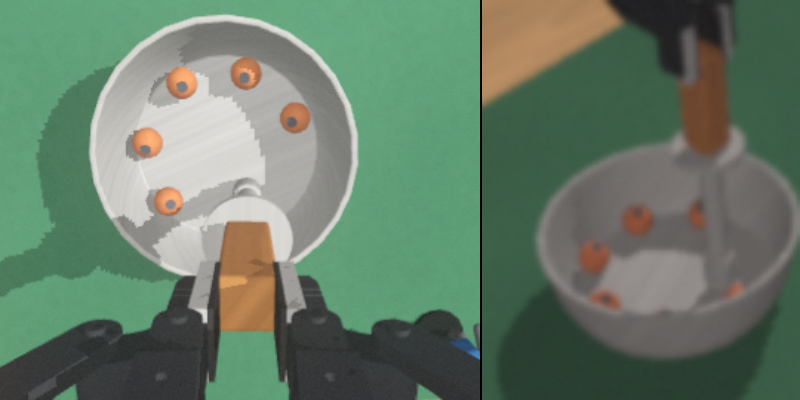

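The picture shows the beads pushed out against the wall, at about 52 mm radius and some 15–20 mm from where they were. All are in the bowl, with one partly hidden below the collar. A wider circle will drive them round.

```bash
python3 - <<'E'
from h import *
from station import robot
s=robot.read_state();p=s['eef_pos']
c=np.array([568.8,-181.3]);v=p[:2]-c;a0=np.arctan2(v[1],v[0])
L=[]
for k in range(1,21):
    a=a0+2*np.pi*k/20;r=min(37,30+3*k); P=[*(c+r*np.array([np.cos(a),np.sin(a)])),149.5]
    t,_=rel(s,P,np.radians(88)); L.append([[round(float(x),3) for x in t],[0,0,0]])
print(L)
E
```

```text
[[[0.007, 0.019, 0.0], [0, 0, 0]], [[0.021, 0.037, 0.0], [0, 0, 0]], [[0.042, 0.046, 0.0], [0, 0, 0]], [[0.065, 0.045, 0.0], [0, 0, 0]], [[0.087, 0.038, 0.0], [0, 0, 0]], [[0.106, 0.024, 0.0], [0, 0, 0]], [[0.119, 0.006, 0.0], [0, 0, 0]], [[0.126, -0.016, 0.0], [0, 0, 0]], [[0.126, -0.04, 0.0], [0, 0, 0]], [[0.119, -0.062, 0.0], [0, 0, 0]], [[0.105, -0.08, 0.0], [0, 0, 0]], [[0.086, -0.094, 0.0], [0, 0, 0]], [[0.064, -0.101, 0.0], [0, 0, 0]], [[0.041, -0.101, 0.0], [0, 0, 0]], [[0.019, -0.093, 0.0], [0, 0, 0]], [[0.001, -0.08, 0.0], [0, 0, 0]], [[-0.013, -0.061, 0.0], [0, 0, 0]], [[-0.02, -0.039, 0.0], [0, 0, 0]], [[-0.02, -0.016, 0.0], [0, 0, 0]], [[-0.012, 0.006, 0.0], [0, 0, 0]]]
```

{"method": "play_rows", "body": {
  "motion": [
    [[0.007,0.019,0],[0,0,0]],
    [[0.021,0.037,0],[0,0,0]],
    [[0.042,0.046,0],[0,0,0]],
    [[0.065,0.045,0],[0,0,0]],
    [[0.087,0.038,0],[0,0,0]],
    [[0.106,0.024,0],[0,0,0]],
    [[0.119,0.006,0],[0,0,0]],
    [[0.126,-0.016,0],[0,0,0]],
    [[0.126,-0.04,0],[0,0,0]],
    [[0.119,-0.062,0],[0,0,0]]
  ]
}}

```text
time: 12.58
eef_pos: [535.7, -199.4, 149.2]
tcp_rot: [-0.0, 0.017, 1.0, 0.0]
contact_force: [-0.2, 0.2, -1.0]
width: 17.6
grasp_force: 81.3
```

```bash
python3 look.py pics/p5.png; python3 - <<'E'
from h import *
from station import robot
s=robot.read_state();p=s['eef_pos']
c=np.array([568.8,-181.3]);v=p[:2]-c;a0=np.arctan2(v[1],v[0])
L=[]
for k in range(1,21):
    a=a0+2*np.pi*k/20;r=37; P=[*(c+r*np.array([np.cos(a),np.sin(a)])),149.5]
    t,_=rel(s,P,np.radians(88)); L.append([[round(float(x),3) for x in t],[0,0,0]])
print(L)
E
```

```text
12.575 [ 535.7 -199.4  149.2] [-0.2  0.2 -1. ] 17.61297448512127
37.77580675790625 -151.32306705748576
S [264.8 258.1] 40 [ 543.  -134.1   15. ]
S [245.8 261.5] 18 [ 517.3 -170.2   15. ]
S [233.8 272.9] 46 [ 524.6 -213.3   15. ]
S [241.3 283.8] 6 [ 563.5 -226.    15. ]
W [352.8 166.7] 253 [ 514.5 -173.8   15. ]
W [312.8 175.6] 252 [ 522.1 -213.8   15. ]
W [392.  191.2] 207 [ 540.8 -134.4   15. ]
W [292.2 211.7] 130 [ 558.9 -236.6   15. ]
W [328.5 228.2] 530 [ 578.1 -199.9   15. ]
W [340.7 224.2] 6 [ 574.1 -187.1   15. ]
W [312.5 233. ] 63 [ 582.9 -216.8   15. ]
W [344.2 259.9] 18 [ 614.8 -184.1   15. ]
W [308.4 256.2] 9 [ 609.2 -222.3   15. ]
W [308.1 264.6] 10 [ 619.  -223.2   15. ]
W [336.  270.7] 7 [ 627.3 -193.3   15. ]
W [332.9 278. ] 14 [ 636.  -196.9   15. ]
W [308.  279.5] 6 [ 636.9 -224.2   15. ]
[[[-0.016, -0.017, -0.001], [0, 0, 0]], [[-0.036, -0.029, -0.001], [0, 0, 0]], [[-0.058, -0.035, -0.001], [0, 0, 0]], [[-0.081, -0.033, -0.001], [0, 0, 0]], [[-0.103, -0.025, -0.001], [0, 0, 0]], [[-0.121, -0.01, -0.001], [0, 0, 0]], [[-0.133, 0.01, -0.001], [0, 0, 0]], [[-0.138, 0.032, -0.001], [0, 0, 0]], [[-0.137, 0.056, -0.001], [0, 0, 0]], [[-0.128, 0.077, -0.001], [0, 0, 0]], [[-0.113, 0.095, -0.001], [0, 0, 0]], [[-0.094, 0.107, -0.001], [0, 0, 0]], [[-0.071, 0.113, -0.001], [0, 0, 0]], [[-0.048, 0.111, -0.001], [0, 0, 0]], [[-0.027, 0.102, -0.001], [0, 0, 0]], [[-0.009, 0.087, -0.001], [0, 0, 0]], [[0.003, 0.068, -0.001], [0, 0, 0]], [[0.009, 0.045, -0.001], [0, 0, 0]], [[0.007, 0.022, -0.001], [0, 0, 0]], [[-0.001, 0.001, -0.001], [0, 0, 0]]]
```

View pics/p5.png

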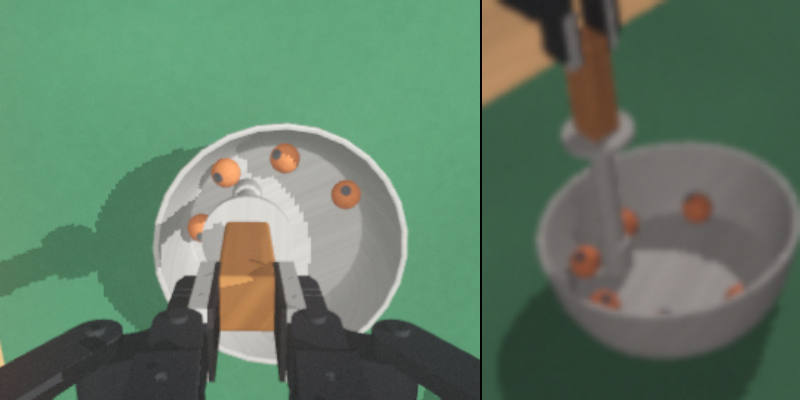

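The picture shows the foot slipping past beads that lie at the wall, about 53 mm out. Moves so far are only about 22 mm per bead, so I'll do a wider 43 mm circle to carry them round, then further circles in the recommended range.

```bash
cat > circ.py <<'E'
from h import *
from station import robot
import sys
# args: rows per circle, rows, r start, r end, ramp rows ; start angle taken from the pose
n,N,r0,r1,ramp=map(float,sys.argv[1:])
s=robot.read_state();p=s['eef_pos'];print(s['time'],p)
c=np.array([568.8,-181.3]);v=p[:2]-c;a0=np.arctan2(v[1],v[0]);print(np.hypot(*v),a0)
L=[]
for k in range(1,int(N)+1):
    a=a0+2*np.pi*k/n;r=r0+(r1-r0)*min(1,k/ramp); P=[*(c+r*np.array([np.cos(a),np.sin(a)])),149.5]
    t,_=rel(s,P,np.radians(88)); L.append([[round(float(x),3) for x in t[:2]]])
print(L)
E
python3 circ.py 32 20 37.8 43 6
```

```text
12.675 [ 535.78067408 -199.61020275  148.87146257]
37.756316144576466 -2.6352782635136918
[[[-0.007, -0.013]], [[-0.018, -0.025]], [[-0.03, -0.034]], [[-0.045, -0.041]], [[-0.061, -0.045]], [[-0.077, -0.046]], [[-0.094, -0.042]], [[-0.109, -0.035]], [[-0.123, -0.025]], [[-0.134, -0.012]], [[-0.143, 0.002]], [[-0.148, 0.018]], [[-0.151, 0.035]], [[-0.15, 0.052]], [[-0.146, 0.068]], [[-0.138, 0.083]], [[-0.128, 0.097]], [[-0.116, 0.108]], [[-0.101, 0.117]], [[-0.086, 0.122]]]
```

{"method": "play_rows", "body": {
  "motion": [
    [[-0.007,-0.013,0],[0,0,0]],
    [[-0.018,-0.025,0],[0,0,0]],
    [[-0.03,-0.034,0],[0,0,0]],
    [[-0.045,-0.041,0],[0,0,0]],
    [[-0.061,-0.045,0],[0,0,0]],
    [[-0.077,-0.046,0],[0,0,0]],
    [[-0.094,-0.042,0],[0,0,0]],
    [[-0.109,-0.035,0],[0,0,0]],
    [[-0.123,-0.025,0],[0,0,0]],
    [[-0.134,-0.012,0],[0,0,0]],
    [[-0.143,0.002,0],[0,0,0]],
    [[-0.148,0.018,0],[0,0,0]],
    [[-0.151,0.035,0],[0,0,0]],
    [[-0.15,0.052,0],[0,0,0]],
    [[-0.146,0.068,0],[0,0,0]],
    [[-0.138,0.083,0],[0,0,0]],
    [[-0.128,0.097,0],[0,0,0]],
    [[-0.116,0.108,0],[0,0,0]],
    [[-0.101,0.117,0],[0,0,0]],
    [[-0.086,0.122,0],[0,0,0]]
  ]
}}

```text
time: 15.18
eef_pos: [580.4, -138.4, 149.5]
tcp_rot: [0.001, 0.017, 1.0, 0.0]
contact_force: [-0.2, 0.3, -0.9]
width: 17.3
grasp_force: 81.3
```

```bash
python3 look.py pics/p6.png; python3 circ.py 32 20 43 43 6
```

```text
15.175 [ 580.4 -138.4  149.5] [-0.2  0.3 -0.9] 17.290665629889094
44.4782674586048 74.84644041930221
S [264.8 258.1] 40 [ 543.  -134.1   15. ]
S [244.2 262.3] 44 [ 516.5 -174.5   15. ]
S [233.7 275.4] 51 [ 530.7 -218.9   15. ]
S [275.7 275.9] 51 [ 604.3 -161.3   15. ]
S [242.7 284. ] 27 [ 566.1 -224.4   15. ]
S [263.1 284.7] 7 [ 602.2 -198.1   15. ]
W [286.9 122.9] 291 [ 514.5 -174.1   15. ]
W [242.6 139.9] 286 [ 529.  -218.2   15. ]
W [330.5 149.5] 255 [ 541.1 -133.2   15. ]
W [236.5 179.4] 264 [ 567.6 -228.4   15. ]
W [296.9 207.7] 29 [ 599.1 -169.5   15. ]
W [263.4 215.3] 221 [ 606.1 -204.6   15. ]
W [323.3 225.7] 393 [ 619.5 -143.    15. ]
W [320.3 211. ] 13 [ 603.5 -145.5   15. ]
W [337.7 224.3] 7 [ 618.5 -127.9   15. ]
W [343.2 239. ] 6 [ 635.1 -122.5   15. ]
W [334.3 244.2] 6 [ 640.7 -132.    15. ]
W [308.2 256.8] 6 [ 654.4 -160.5   15. ]
W [344.3 269. ] 9 [ 670.1 -121.9   15. ]
W [332.  273.7] 7 [ 675.3 -135.4   15. ]
15.275 [ 580.23043017 -138.59049414  149.74763985]
44.21262969524657 1.3092929135946325
[[[0.017, -0.0]], [[0.034, -0.001]], [[0.05, -0.006]], [[0.065, -0.013]], [[0.079, -0.023]], [[0.09, -0.036]], [[0.098, -0.051]], [[0.104, -0.067]], [[0.106, -0.083]], [[0.105, -0.1]], [[0.101, -0.116]], [[0.093, -0.132]], [[0.083, -0.145]], [[0.07, -0.156]], [[0.055, -0.164]], [[0.04, -0.17]], [[0.023, -0.172]], [[0.006, -0.171]], [[-0.01, -0.167]], [[-0.025, -0.159]]]
```

View pics/p6.png

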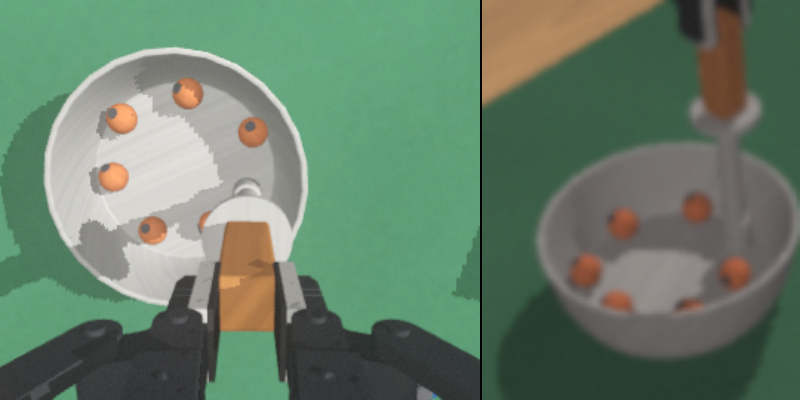

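The picture shows the six beads still spaced round the wall, hardly carried along. I suspect that either they ride up the wall or the bowl yields, so I'll fit the bowl rim.

```bash
cat > rim.py <<'E'
from h import *
from station import robot
np.set_printoptions(suppress=True,precision=1)
s=robot.read_state();W=robot.read_camera('wrist');g0=proj(W,[(568.8,-181.3,50)])[0]
f=W['frame'];h=cv2.cvtColor(f,cv2.COLOR_BGR2HSV)
m=((h[...,0]>60)&(h[...,0]<95)&(h[...,1]>80))
# radial scan from outside in, find first non-green after green, upper half
Q=[]
for a in np.radians(np.arange(150,391,4)):
    d=np.array([np.cos(a),np.sin(a)])
    for r in np.arange(95,40,-.5):
        x,y=(g0+r*d).round().astype(int)
        if not(0<=x<640 and 0<=y<210): continue
        if not m[y,x]: 
            if r<94: Q.append(g0+(r+.5)*d)
            break
Q=onz(W,Q,50)[:,:2]
for _ in range(4):
    A=np.c_[2*Q,np.ones(len(Q))];c=np.linalg.lstsq(A,(Q**2).sum(1),rcond=None)[0];R=np.sqrt(c[2]+c[0]**2+c[1]**2)
    e=np.abs(np.hypot(*(Q-c[:2]).T)-R);Q=Q[e<max(2,np.median(e)*2)]
print('bowl',c[:2],R,len(Q))
E
python3 rim.py
```

```text
bowl [ 568.6 -180.9] 79.83773367766904 34
```

{"method": "play_rows", "body": {
  "motion": [
    [[0.017,0,0],[0,0,0]],
    [[0.034,-0.001,0],[0,0,0]],
    [[0.05,-0.006,0],[0,0,0]],
    [[0.065,-0.013,0],[0,0,0]]
  ]
}}

```text
time: 15.82
eef_pos: [547.8, -144.8, 149.9]
tcp_rot: [0.001, 0.017, 1.0, -0.0]
contact_force: [1.4, -1.4, -1.9]
width: 17.5
grasp_force: 81.4
```

```bash
sed -i 's/^for n,C in/BB={}\nfor n,C in/; s/^import sys/import sys/' look.py; cat > beads.py <<'E'
from h import *
from station import robot
np.set_printoptions(suppress=True,precision=1)
s=robot.read_state();p=s['eef_pos'];v=p[:2]-[568.8,-181.3];print(s['time'],p,'r,a',np.hypot(*v),np.degrees(np.arctan2(v[1],v[0])),s['contact_force'],s['width'])
C={n:robot.read_camera(n) for n in('scene','wrist','top')}
Q={}
for n,c in C.items():
    o=orange(c['frame']);t=proj(c,[[568.8,-181.3,30]])[0];yy,xx=np.mgrid[:400,:640]
    o&=np.hypot(xx-t[0],yy-t[1])<{'scene':34,'wrist':70,'top':27}[n]
    Q[n]=[(b[0],b[1][4]) for b in blobs(o,5)]
for n in('wrist','top'):
    for q,a in Q[n]:
        X=onz(C[n],[q],15)[0];d=X[:2]-[568.8,-181.3];print(n,q,a,X[:2],'r %.0f a %.0f'%(np.hypot(*d),np.degrees(np.arctan2(d[1],d[0]))))
for q,a in Q['scene']:
    o1,d1=ray(C['scene'],[q]);d1=d1[0]/np.linalg.norm(d1[0]);l=[]
    for q2,a2 in Q['wrist']:
        o2,d2=ray(C['wrist'],[q2]);d2=d2[0]/np.linalg.norm(d2[0])
        n=np.cross(d1,d2);g=abs((o2-o1)@n)/np.linalg.norm(n)
        M=np.c_[d1,-d2];k=np.linalg.lstsq(M,o2-o1,rcond=None)[0];X=(o1+k[0]*d1+o2+k[1]*d2)/2
        if g<4 and 5<X[2]<70:l.append(X)
    X=onz(C['scene'],[q],15)[0];print('scene',q,a,X[:2],'tri',l)
ft=proj(C['scene'],[p-[0,0,131]])[0];print('foot px scene',ft,'wrist',proj(C['wrist'],[p-[0,0,131]])[0])
E
python3 beads.py; python3 circ.py 32 16 43 43 6
```

```text
15.825 [ 547.8 -144.8  149.9] r,a 42.09225641260075 119.96254129738801 [ 1.4 -1.4 -1.9] 17.52564801881663
wrist [296.4 156.6] 258 [ 514.4 -174. ] r 55 a 172
wrist [253.1 172.7] 250 [ 528.9 -218.3] r 54 a -137
wrist [336.  176.3] 243 [ 535.4 -135.6] r 57 a 126
wrist [247.1 210.2] 240 [ 567.7 -228.2] r 47 a -91
wrist [319.6 218.5] 169 [ 579.2 -153.7] r 29 a 69
wrist [335.1 219.1] 14 [ 580.3 -137.7] r 45 a 75
wrist [328.4 226.6] 5 [ 588.4 -144.9] r 41 a 62
wrist [334.4 228.6] 7 [ 590.8 -138.6] r 48 a 63
wrist [316.2 230. ] 6 [ 591.7 -157.8] r 33 a 46
wrist [310.2 239.2] 33 [ 601.8 -164.6] r 37 a 27
wrist [317.5 237. ] 27 [ 599.7 -156.8] r 39 a 38
wrist [331.9 238.2] 52 [ 601.4 -141.5] r 51 a 51
wrist [273. 244.] 213 [ 606.  -204.4] r 44 a -32
wrist [341.6 241.4] 14 [ 605.5 -131.4] r 62 a 54
wrist [332.  244.4] 5 [ 608.5 -141.7] r 56 a 45
wrist [308.1 259.3] 7 [ 625.  -167.9] r 58 a 13
wrist [308.1 271. ] 10 [ 638.9 -168.6] r 71 a 10
scene [244.2 262.4] 45 [ 516.6 -174.8] tri [array([ 514.8, -173.9,   13.3])]
scene [233.7 275.3] 52 [ 530.5 -218.8] tri [array([ 529.3, -218.3,   13.9])]
scene [275.6 275.9] 50 [ 604.2 -161.5] tri [array([ 596.3, -156.7,    5.9]), array([ 603.1, -163. ,   14.6]), array([ 601. , -157.5,   10.5])]
scene [242.1 284. ] 24 [ 565.2 -225.2] tri [array([ 567.2, -227.1,   17.6])]
scene [263.  284.6] 8 [ 601.8 -198.1] tri [array([ 604.9, -202.4,   19.8])]
foot px scene [262.8 260.1] wrist [327.2 189.5]
15.975 [ 547.87913807 -144.85257987  149.93232351]
42.02495565772432 2.0918796381228333
[[[0.014, -0.009]], [[0.026, -0.021]], [[0.034, -0.036]], [[0.039, -0.052]], [[0.042, -0.068]], [[0.041, -0.085]], [[0.036, -0.102]], [[0.029, -0.117]], [[0.019, -0.13]], [[0.006, -0.141]], [[-0.009, -0.15]], [[-0.025, -0.155]], [[-0.041, -0.157]], [[-0.058, -0.156]], [[-0.074, -0.152]], [[-0.09, -0.145]]]
```

```bash
cat > poly.py <<'E'
from h import *
from station import robot
import sys
s=robot.read_state();c=np.array([568.8,-181.3]);L=[]
for a,r in eval(sys.argv[1]):
    a=np.radians(a);t,_=rel(s,[*(c+r*np.array([np.cos(a),np.sin(a)])),149.5],np.radians(88));L.append([round(float(x),3) for x in t[:2]])
print(L)
E
python3 poly.py "[(108,39),(96,41),(90,46),(90,46.5)]+[(90+9*k,46.5) for k in range(1,10)]"
```

```text
[[-0.018, 0.002], [-0.033, 0.01], [-0.041, 0.021], [-0.041, 0.022], [-0.027, 0.02], [-0.013, 0.016], [0.001, 0.01], [0.013, 0.002], [0.024, -0.008], [0.033, -0.019], [0.04, -0.032], [0.045, -0.046], [0.048, -0.06]]
```

{"method": "play_rows", "body": {
  "motion": [
    [[-0.018,0.002,0],[0,0,0]],
    [[-0.033,0.01,0],[0,0,0]],
    [[-0.041,0.021,0],[0,0,0]],
    [[-0.041,0.022,0],[0,0,0]],
    [[-0.027,0.02,0],[0,0,0]],
    [[-0.013,0.016,0],[0,0,0]],
    [[0.001,0.01,0],[0,0,0]],
    [[0.013,0.002,0],[0,0,0]],
    [[0.024,-0.008,0],[0,0,0]],
    [[0.033,-0.019,0],[0,0,0]]
  ],
  "force": 115
}}

```text
time: 17.23
eef_pos: [531.3, -154.1, 150.2]
tcp_rot: [0.001, 0.017, 1.0, -0.0]
contact_force: [3.9, -2.1, 0.5]
width: 16.4
grasp_force: 116.4
```

```bash
python3 beads.py | grep -v "^wrist.* [0-9]\{1,2\} \["; python3 rim.py;python3 poly.py "[(144+9*k,46.5) for k in range(1,20)]"
```

```text
17.225 [ 531.3 -154.1  150.2] r,a 46.317721802318545 143.97889979339297 [ 3.9 -2.1  0.5] 16.40918765380982
wrist [307.2 171.2] 247 [ 512.8 -173.5] r 57 a 172
wrist [335.5 181. ] 265 [ 523.7 -145.5] r 58 a 142
wrist [264.4 187.2] 235 [ 527.6 -217.6] r 55 a -139
wrist [323.2 230.2] 486 [ 575.7 -159.8] r 23 a 72
wrist [258.3 224. ] 235 [ 566.6 -227.3] r 46 a -93
top [372.2 197.5] 36 [ 601.4 -161.4] r 38 a 31
top [387.1 196.2] 28 [ 605.1 -203.7] r 43 a -32
scene [243.9 261.8] 44 [ 514.5 -173.6] tri [array([ 513.2, -173.2,   13.9])]
scene [233.6 275. ] 50 [ 529.4 -218.1] tri [array([ 528. , -217.6,   13.8])]
scene [275.4 275.2] 47 [ 602.3 -160. ] tri [array([ 620. , -175.9,   37.4])]
scene [243.  283.2] 24 [ 565.  -222.5] tri [array([ 566.5, -225.4,   17.8])]
scene [262.7 284. ] 7 [ 599.9 -197.1] tri []
foot px scene [254.9 259.1] wrist [327.3 189.6]
bowl [ 566.  -179.8] 79.70275404139032 35
[[0.007, -0.012], [0.012, -0.026], [0.015, -0.04], [0.016, -0.055], [0.014, -0.069], [0.01, -0.083], [0.004, -0.097], [-0.004, -0.109], [-0.014, -0.119], [-0.025, -0.129], [-0.038, -0.136], [-0.051, -0.141], [-0.066, -0.144], [-0.08, -0.144], [-0.095, -0.143], [-0.109, -0.139], [-0.122, -0.133], [-0.134, -0.125], [-0.145, -0.115]]
```

```bash
sed -i 's/568.8,-181.3/566.0,-179.8/g' poly.py beads.py circ.py rim.py; python3 poly.py "[(150,32),(160,26),(180,26),(200,26),(218,28),(232,32),(241,38),(244,42),(245,45),(246,46)]+[(246+8*k,47) for k in range(1,11)]"
```

```text
[[-0.015, -0.019], [-0.022, -0.033], [-0.02, -0.05], [-0.023, -0.068], [-0.029, -0.085], [-0.034, -0.1], [-0.037, -0.116], [-0.037, -0.125], [-0.036, -0.132], [-0.037, -0.134], [-0.049, -0.14], [-0.062, -0.142], [-0.075, -0.143], [-0.088, -0.141], [-0.1, -0.138], [-0.113, -0.133], [-0.124, -0.127], [-0.134, -0.119], [-0.143, -0.109], [-0.151, -0.099]]
```

{"method": "play_rows", "body": {
  "motion": [
    [[-0.015,-0.019,0],[0,0,0]],
    [[-0.022,-0.033,0],[0,0,0]],
    [[-0.02,-0.05,0],[0,0,0]],
    [[-0.023,-0.068,0],[0,0,0]],
    [[-0.029,-0.085,0],[0,0,0]],
    [[-0.034,-0.1,0],[0,0,0]],
    [[-0.037,-0.116,0],[0,0,0]],
    [[-0.037,-0.125,0],[0,0,0]],
    [[-0.036,-0.132,0],[0,0,0]],
    [[-0.037,-0.134,0],[0,0,0]],
    [[-0.049,-0.14,0],[0,0,0]],
    [[-0.062,-0.142,0],[0,0,0]],
    [[-0.075,-0.143,0],[0,0,0]],
    [[-0.088,-0.141,0],[0,0,0]],
    [[-0.1,-0.138,0],[0,0,0]],
    [[-0.113,-0.133,0],[0,0,0]],
    [[-0.124,-0.127,0],[0,0,0]],
    [[-0.134,-0.119,0],[0,0,0]],
    [[-0.143,-0.109,0],[0,0,0]],
    [[-0.151,-0.099,0],[0,0,0]]
  ]
}}

```text
time: 19.92
eef_pos: [605.6, -205.5, 149.7]
tcp_rot: [0.001, 0.017, 1.0, -0.001]
contact_force: [-1.1, -0.5, -0.6]
width: 16.3
grasp_force: 116.2
```

```bash
python3 beads.py | grep -v "^wrist.* [0-9]\{1,2\} \["; python3 rim.py;python3 poly.py "[(326+8*k,46.5) for k in range(1,20)]"
```

```text
19.925 [ 605.6 -205.5  149.7] r,a 47.21363619660533 -32.96672989150955 [-1.1 -0.5 -0.6] 16.320317837023783
wrist [352.5  93.1] 307 [ 515.4 -178.3] r 51 a 178
wrist [371.9 109.4] 277 [ 530.7 -160. ] r 41 a 151
wrist [306.5 112.7] 287 [ 531.7 -222. ] r 54 a -129
wrist [368.4 184.7] 267 [ 603.3 -163.2] r 41 a 24
wrist [306.1 187.6] 235 [ 604.2 -226. ] r 60 a -50
top [371.7 222.4] 28 [ 531.7 -159.6] r 40 a 150
top [393.7 222.1] 28 [ 532.2 -221.8] r 54 a -129
top [378.5 228.1] 30 [ 515.9 -178.5] r 50 a 179
scene [256.9 243. ] 213 [ 487.9 -106.5] tri []
scene [243.1 263.5] 46 [ 517.4 -178.8] tri [array([ 515.5, -177.8,   13.1])]
scene [252.9 262.5] 29 [ 532.6 -162.3] tri [array([ 530.3, -160. ,   12.3])]
scene [233.2 276.7] 48 [ 533.  -222.4] tri [array([ 531.8, -221.9,   13.9])]
scene [275.7 276.2] 46 [ 605. -162.] tri [array([ 604. , -162.3,   14.1])]
foot px scene [261.7 286.1] wrist [326.5 189.1]
bowl [ 569.4 -182.5] 79.56635705316278 23
[[-0.005, 0.011], [-0.01, 0.023], [-0.012, 0.036], [-0.013, 0.049], [-0.012, 0.062], [-0.01, 0.075], [-0.005, 0.087], [0.001, 0.098], [0.008, 0.109], [0.017, 0.118], [0.028, 0.126], [0.039, 0.133], [0.051, 0.138], [0.063, 0.141], [0.076, 0.142], [0.089, 0.142], [0.102, 0.139], [0.114, 0.135], [0.126, 0.13]]
```

```bash
sed -i 's/566.0,-179.8/569.0,-182.0/g' poly.py beads.py circ.py rim.py; python3 poly.py "[(327+9*k,45) for k in range(1,21)]"
```

```text
[[-0.01, 0.011], [-0.014, 0.025], [-0.016, 0.039], [-0.016, 0.053], [-0.014, 0.067], [-0.009, 0.08], [-0.003, 0.093], [0.006, 0.104], [0.016, 0.114], [0.027, 0.122], [0.04, 0.128], [0.053, 0.133], [0.067, 0.135], [0.081, 0.135], [0.095, 0.132], [0.109, 0.128], [0.121, 0.121], [0.133, 0.113], [0.142, 0.103], [0.151, 0.091]]
```

{"method": "play_rows", "body": {
  "motion": [
    [[-0.01,0.011,0],[0,0,0]],
    [[-0.014,0.025,0],[0,0,0]],
    [[-0.016,0.039,0],[0,0,0]],
    [[-0.016,0.053,0],[0,0,0]],
    [[-0.014,0.067,0],[0,0,0]],
    [[-0.009,0.08,0],[0,0,0]],
    [[-0.003,0.093,0],[0,0,0]],
    [[0.006,0.104,0],[0,0,0]],
    [[0.016,0.114,0],[0,0,0]],
    [[0.027,0.122,0],[0,0,0]],
    [[0.04,0.128,0],[0,0,0]],
    [[0.053,0.133,0],[0,0,0]],
    [[0.067,0.135,0],[0,0,0]],
    [[0.081,0.135,0],[0,0,0]],
    [[0.095,0.132,0],[0,0,0]],
    [[0.109,0.128,0],[0,0,0]]
  ]
}}

```text
time: 22.12
eef_pos: [552.3, -139.0, 149.2]
tcp_rot: [0.0, 0.016, 1.0, 0.001]
contact_force: [0.3, 0.4, -2.2]
width: 15.9
grasp_force: 116.2
```

```bash
python3 beads.py | grep -v "^wrist.* [0-9]\{1,2\} \["; python3 rim.py
```

```text
22.125 [ 552.3 -139.   149.2] r,a 46.17458833884167 111.24653762570892 [ 0.3  0.4 -2.2] 15.930484089319478
wrist [288.  154.3] 262 [ 516.2 -176. ] r 53 a 174
wrist [308.2 168.2] 240 [ 530.4 -156.8] r 46 a 147
wrist [246.3 173.8] 250 [ 534.1 -218.8] r 51 a -134
wrist [324.  225.7] 422 [ 591.3 -143.2] r 45 a 60
wrist [249.6 236. ] 257 [ 600.2 -222. ] r 51 a -52
wrist [289.6 240.4] 108 [ 606.4 -180.2] r 37 a 3
scene [244.2 262.9] 45 [ 517.9 -176. ] tri [array([ 516.6, -175.7,   14. ])]
scene [254.7 261.4] 42 [ 533. -157.] tri [array([ 531.1, -156.4,   13.4])]
scene [278.  266.3] 43 [ 586.6 -135.3] tri [array([ 590.4, -141.5,   20.7]), array([ 613.9, -159.2,   48.1])]
scene [235.1 276.6] 48 [ 536.  -219.5] tri [array([ 534.5, -218.9,   13.6])]
scene [272.8 280. ] 36 [ 608.4 -174.7] tri []
foot px scene [266.  259.8] wrist [326.9 189.7]
bowl [ 570.2 -178.3] 79.83279649845956 43
```

```bash
sed -i 's/569.0,-182.0/569.5,-180.0/g' poly.py beads.py circ.py rim.py; python3 poly.py "[(111+10*k,45) for k in range(1,21)]"
```

```text
[[0.012, -0.005], [0.025, -0.014], [0.035, -0.026], [0.044, -0.039], [0.049, -0.054], [0.053, -0.069], [0.053, -0.085], [0.051, -0.1], [0.046, -0.115], [0.039, -0.129], [0.029, -0.141], [0.018, -0.152], [0.004, -0.16], [-0.01, -0.166], [-0.025, -0.169], [-0.041, -0.17], [-0.057, -0.168], [-0.072, -0.163], [-0.085, -0.156], [-0.098, -0.146]]
```

{"method": "play_rows", "body": {
  "motion": [
    [[0.012,-0.005,0],[0,0,0]],
    [[0.025,-0.014,0],[0,0,0]],
    [[0.035,-0.026,0],[0,0,0]],
    [[0.044,-0.039,0],[0,0,0]],
    [[0.049,-0.054,0],[0,0,0]],
    [[0.053,-0.069,0],[0,0,0]],
    [[0.053,-0.085,0],[0,0,0]],
    [[0.051,-0.1,0],[0,0,0]],
    [[0.046,-0.115,0],[0,0,0]],
    [[0.039,-0.129,0],[0,0,0]],
    [[0.029,-0.141,0],[0,0,0]],
    [[0.018,-0.152,0],[0,0,0]],
    [[0.004,-0.16,0],[0,0,0]],
    [[-0.01,-0.166,0],[0,0,0]],
    [[-0.025,-0.169,0],[0,0,0]],
    [[-0.041,-0.17,0],[0,0,0]],
    [[-0.057,-0.168,0],[0,0,0]],
    [[-0.072,-0.163,0],[0,0,0]],
    [[-0.085,-0.156,0],[0,0,0]],
    [[-0.098,-0.146,0],[0,0,0]]
  ]
}}

```text
time: 24.82
eef_pos: [599.5, -213.9, 149.2]
tcp_rot: [0.0, 0.017, 1.0, -0.0]
contact_force: [-0.2, 0.8, -1.7]
width: 16.0
grasp_force: 116.2
```

```bash
python3 beads.py | grep -v "^wrist.* [0-9]\{1,2\} \["; python3 rim.py; python3 poly.py "[(311+10*k,42) for k in range(1,21)]"
```

```text
24.825 [ 599.5 -213.9  149.2] r,a 45.27734267436183 -48.52143869428004 [-0.2  0.8 -1.7] 16.037262780350034
wrist [301.9 163.7] 281 [ 574.4 -237. ] r 57 a -85
wrist [397.6 170.7] 282 [ 584.4 -142.3] r 41 a 68
wrist [307.6 190.4] 111 [ 601.5 -232.6] r 62 a -59
wrist [364.3 201.3] 261 [ 614.8 -175.3] r 46 a 6
wrist [329.1 214.6] 150 [ 627.8 -211.6] r 66 a -28
top [398.8 208.4] 9 [ 570.6 -236.6] r 57 a -89
scene [252.  244.3] 210 [ 482.  -117.5] tri []
scene [275.5 267.3] 47 [ 584.7 -141.4] tri [array([ 584.6, -141.9,   15. ])]
scene [270.7 283.1] 69 [ 611.6 -184.3] tri []
scene [242.2 287.1] 19 [ 572.2 -231.4] tri [array([ 574.7, -235.3,   19.2])]
foot px scene [256.8 287.2] wrist [326.  188.5]
bowl [ 573.5 -186.2] 79.77173066881534 33
[[-0.005, 0.015], [-0.013, 0.027], [-0.018, 0.041], [-0.021, 0.055], [-0.022, 0.07], [-0.02, 0.084], [-0.015, 0.098], [-0.009, 0.111], [0.0, 0.123], [0.011, 0.133], [0.024, 0.14], [0.037, 0.146], [0.052, 0.149], [0.066, 0.15], [0.081, 0.148], [0.095, 0.143], [0.108, 0.136], [0.119, 0.127], [0.129, 0.116], [0.137, 0.104]]
```

```bash
sed -i 's/569.5,-180.0/570.0,-182.0/g' poly.py beads.py circ.py rim.py; python3 poly.py "[(313,42),(323,39)]+[(324+12*k,37) for k in range(1,19)]"
```

```text
[[0.002, 0.002], [-0.003, 0.017], [-0.008, 0.034], [-0.012, 0.049], [-0.013, 0.064], [-0.011, 0.079], [-0.006, 0.094], [0.002, 0.107], [0.013, 0.118], [0.026, 0.127], [0.04, 0.133], [0.056, 0.136], [0.071, 0.135], [0.086, 0.131], [0.1, 0.125], [0.112, 0.115], [0.122, 0.103], [0.129, 0.09], [0.134, 0.075], [0.135, 0.059]]
```

{"method": "play_rows", "body": {
  "motion": [
    [[0.002,0.002,0],[0,0,0]],
    [[-0.003,0.017,0],[0,0,0]],
    [[-0.008,0.034,0],[0,0,0]],
    [[-0.012,0.049,0],[0,0,0]],
    [[-0.013,0.064,0],[0,0,0]],
    [[-0.011,0.079,0],[0,0,0]],
    [[-0.006,0.094,0],[0,0,0]],
    [[0.002,0.107,0],[0,0,0]],
    [[0.013,0.118,0],[0,0,0]],
    [[0.026,0.127,0],[0,0,0]],
    [[0.04,0.133,0],[0,0,0]],
    [[0.056,0.136,0],[0,0,0]],
    [[0.071,0.135,0],[0,0,0]],
    [[0.086,0.131,0],[0,0,0]],
    [[0.1,0.125,0],[0,0,0]],
    [[0.112,0.115,0],[0,0,0]],
    [[0.122,0.103,0],[0,0,0]],
    [[0.129,0.09,0],[0,0,0]],
    [[0.134,0.075,0],[0,0,0]],
    [[0.135,0.059,0],[0,0,0]]
  ]
}}

```text
time: 27.52
eef_pos: [532.5, -182.8, 149.3]
tcp_rot: [-0.0, 0.017, 1.0, 0.0]
contact_force: [0.0, 0.0, -1.3]
width: 16.4
grasp_force: 116.2
```

```bash
python3 beads.py | grep -v "^wrist.* [0-9]\{1,2\} \["; python3 rim.py; python3 poly.py "[(180+12*k,36) for k in range(1,21)]"
```

```text
27.525 [ 532.5 -182.8  149.3] r,a 37.516950196136385 -178.74451608118002 [ 0.   0.  -1.3] 16.403837031339858
wrist [372.9 210.4] 224 [ 556.9 -136.8] r 47 a 106
wrist [329.1 229.6] 447 [ 576.3 -182.5] r 6 a -5
wrist [277.3 229.5] 255 [ 574.4 -236.7] r 55 a -85
top [381.3 187.7] 31 [ 629.  -187.5] r 59 a -5
top [393.  192.2] 41 [ 616.4 -220.8] r 61 a -40
top [367.8 193. ] 32 [ 614.1 -149. ] r 55 a 37
scene [269.  261.6] 41 [ 559.3 -136.8] tri [array([ 557.7, -136. ,   13.3]), array([ 593.8, -170. ,   55.9]), array([ 596.8, -171. ,   59. ])]
scene [282.1 274.9] 32 [ 613.2 -150.2] tri []
scene [241.8 286.8] 20 [ 571.  -231.4] tri [array([ 573.7, -234.9,   19. ])]
foot px scene [246.1 266.1] wrist [327.4 189.4]
bowl [ 572.9 -186.2] 79.79374479724889 36
[[-0.005, -0.014], [-0.01, -0.028], [-0.018, -0.041], [-0.028, -0.052], [-0.041, -0.06], [-0.055, -0.066], [-0.07, -0.068], [-0.085, -0.068], [-0.099, -0.064], [-0.113, -0.058], [-0.125, -0.048], [-0.134, -0.037], [-0.141, -0.024], [-0.146, -0.009], [-0.147, 0.006], [-0.145, 0.021], [-0.139, 0.035], [-0.132, 0.048], [-0.121, 0.059], [-0.109, 0.067]]
```

```bash
sed -i 's/570.0,-182.0/572.5,-186.0/g' poly.py beads.py circ.py rim.py; python3 poly.py "[(175+18*k,max(33,39-2*k)) for k in range(1,21)]"
```

```text
[[-0.009, -0.023], [-0.021, -0.042], [-0.038, -0.056], [-0.056, -0.066], [-0.076, -0.07], [-0.097, -0.068], [-0.116, -0.06], [-0.131, -0.046], [-0.142, -0.028], [-0.146, -0.008], [-0.144, 0.013], [-0.135, 0.032], [-0.122, 0.047], [-0.104, 0.057], [-0.084, 0.062], [-0.063, 0.059], [-0.044, 0.051], [-0.029, 0.037], [-0.018, 0.019], [-0.014, -0.001]]
```

{"method": "play_rows", "body": {
  "motion": [
    [[-0.009,-0.023,0],[0,0,0]],
    [[-0.021,-0.042,0],[0,0,0]],
    [[-0.038,-0.056,0],[0,0,0]],
    [[-0.056,-0.066,0],[0,0,0]],
    [[-0.076,-0.07,0],[0,0,0]],
    [[-0.097,-0.068,0],[0,0,0]],
    [[-0.116,-0.06,0],[0,0,0]],
    [[-0.131,-0.046,0],[0,0,0]],
    [[-0.142,-0.028,0],[0,0,0]],
    [[-0.146,-0.008,0],[0,0,0]],
    [[-0.144,0.013,0],[0,0,0]],
    [[-0.135,0.032,0],[0,0,0]],
    [[-0.122,0.047,0],[0,0,0]],
    [[-0.104,0.057,0],[0,0,0]],
    [[-0.084,0.062,0],[0,0,0]],
    [[-0.063,0.059,0],[0,0,0]],
    [[-0.044,0.051,0],[0,0,0]],
    [[-0.029,0.037,0],[0,0,0]],
    [[-0.018,0.019,0],[0,0,0]],
    [[-0.014,-0.001,0],[0,0,0]]
  ]
}}

```text
time: 30.22
eef_pos: [539.2, -183.9, 149.4]
tcp_rot: [0.0, 0.017, 1.0, 0.0]
contact_force: [1.0, 0.0, -1.5]
width: 16.7
grasp_force: 116.2
```

```bash
python3 rim.py; python3 poly.py "[(175+18*k,33) for k in range(1,21)]"
```

```text
bowl [ 573.2 -186.3] 79.99187376975974 37
[[-0.003, -0.017], [-0.012, -0.036], [-0.025, -0.051], [-0.043, -0.062], [-0.063, -0.066], [-0.084, -0.064], [-0.103, -0.056], [-0.118, -0.042], [-0.128, -0.024], [-0.133, -0.004], [-0.131, 0.017], [-0.122, 0.036], [-0.108, 0.051], [-0.091, 0.061], [-0.07, 0.066], [-0.05, 0.064], [-0.031, 0.055], [-0.016, 0.041], [-0.005, 0.024], [-0.001, 0.003]]
```

{"method": "play_rows", "body": {
  "motion": [
    [[-0.003,-0.017,0],[0,0,0]],
    [[-0.012,-0.036,0],[0,0,0]],
    [[-0.025,-0.051,0],[0,0,0]],
    [[-0.043,-0.062,0],[0,0,0]],
    [[-0.063,-0.066,0],[0,0,0]],
    [[-0.084,-0.064,0],[0,0,0]],
    [[-0.103,-0.056,0],[0,0,0]],
    [[-0.118,-0.042,0],[0,0,0]],
    [[-0.128,-0.024,0],[0,0,0]],
    [[-0.133,-0.004,0],[0,0,0]],
    [[-0.131,0.017,0],[0,0,0]],
    [[-0.122,0.036,0],[0,0,0]],
    [[-0.108,0.051,0],[0,0,0]],
    [[-0.091,0.061,0],[0,0,0]],
    [[-0.07,0.066,0],[0,0,0]],
    [[-0.05,0.064,0],[0,0,0]],
    [[-0.031,0.055,0],[0,0,0]],
    [[-0.016,0.041,0],[0,0,0]],
    [[-0.005,0.024,0],[0,0,0]],
    [[-0.001,0.003,0],[0,0,0]]
  ]
}}

```text
time: 32.78
eef_pos: [539.8, -182.4, 149.3]
tcp_rot: [0.0, 0.017, 1.0, 0.0]
contact_force: [0.2, -0.1, -1.7]
width: 16.4
grasp_force: 116.2
```

{"method": "play_rows", "body": {
  "motion": [
    [[-0.01,0,-0.01],[0,0,0]],
    [[-0.02,0,-0.04],[0,0,0]],
    [[-0.03,0,-0.09],[0,0,0]],
    [[-0.03,0,-0.14],[0,0,0]],
    [[-0.03,0,-0.2],[0,0,0]],
    [[-0.03,0,-0.25],[0,0,0]],
    [[-0.03,0,-0.29],[0,0,0]],
    [[-0.03,0,-0.29],[0,0,0]],
    [[-0.03,0,-0.29],[0,0,0]]
  ]
}}

```text
time: 33.9
eef_pos: [555.2, -181.8, 293.0]
tcp_rot: [-0.001, 0.017, 1.0, 0.0]
contact_force: [0.2, -0.3, -1.7]
width: 16.9
grasp_force: 116.2
```

```bash
python3 beads.py | grep -v "^wrist.* [0-9]\{1,2\} \["; python3 rim.py; python3 - <<'E'
from h import *
from station import robot
np.set_printoptions(suppress=True,precision=4)
s=robot.read_state();print(s['qpos'],rel(s,(574.3,208,295),np.radians(88)))
p=s['eef_pos'];S=robot.read_camera('scene');W=robot.read_camera('wrist')
print('tip exp',proj(S,[p-[0,0,141.2]]),proj(W,[p-[0,0,141.2]]),'collar',proj(S,[p-[0,0,34]]))
out=np.zeros((600,800,3),np.uint8);out[:400,:640]=W['frame'];q=proj(S,[p-[0,0,80]])[0].astype(int)
x=S['frame'][max(0,q[1]-60):q[1]+110,q[0]-60:q[0]+60];print(max(0,q[1]-60),q[0]-60);out[400:600,:200]=cv2.resize(x,(200,200)) if 0 else cv2.resize(x,(200,200))
cv2.imwrite('pics/p7.png',out)
E
```

```text
33.9 [ 555.2 -181.8  293. ] r,a 17.79326762914076 166.3128370124243 [ 0.2 -0.3 -1.7] 16.877628579146453
wrist [358.4 166.1] 110 [ 553.6 -134.9] r 54 a 110
wrist [287.4 185.1] 123 [ 578.6 -240.7] r 55 a -84
wrist [294.8 201.6] 102 [ 604.3 -231.1] r 55 a -55
wrist [326.5 226.2] 537 [ 645.1 -184.6] r 73 a 1
scene [268.3 260.3] 39 [ 554.8 -134.5] tri [array([ 554. , -134.4,   14.3])]
scene [282.2 275. ] 33 [ 613.5 -150.2] tri []
scene [242.4 287.8] 5 [ 574.2 -232.6] tri []
foot px scene [246.6 217.6] wrist [326.6 189.8]
bowl [ 573.1 -186.5] 80.35117828003698 58
[ 0.0261  0.0249  0.2228 -0.0002 -1.7704 -1.6302] (array([-0.0128,  0.7808, -0.0034]), array([ 0.0001, -0.001 ,  0.0011]))
tip exp [[246.9882 221.5967]] [[326.6726 187.2308]] collar [[241.2645 175.6681]]
136 183
```

View pics/p7.png

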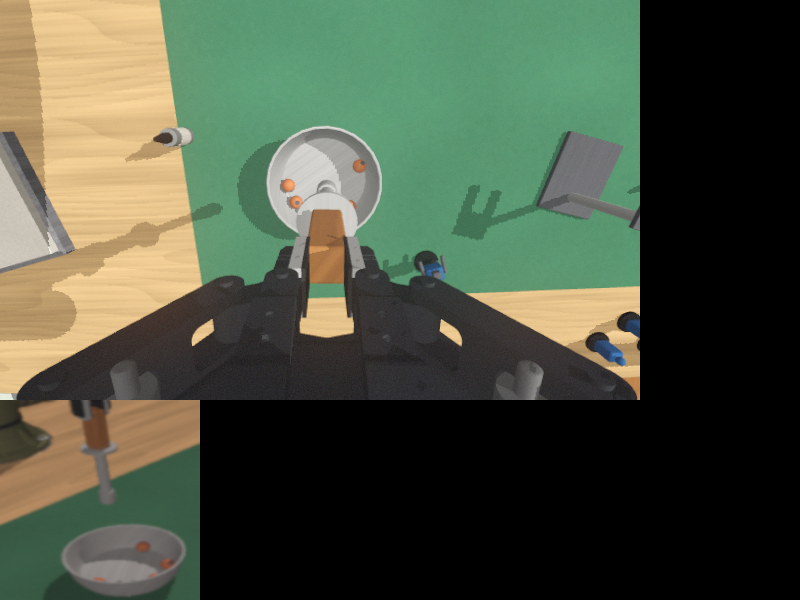

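The picture shows the stirrer still plumb (foot at wrist (326,186), as predicted) and beads in the bowl near its far side. The bowl is about 6 mm from its start and the bystanders are untouched.

{"method": "play_rows", "body": {
  "motion": [
    [[0,0.03,0],[0,0,0]],
    [[-0.002,0.09,0],[0,0,0]],
    [[-0.004,0.18,0],[0,0,0]],
    [[-0.005,0.27,0],[0,0,0]],
    [[-0.006,0.36,0],[0,0,0]],
    [[-0.008,0.45,0],[0,0,0]],
    [[-0.01,0.54,0],[0,0,0]],
    [[-0.012,0.63,0],[0,0,0]],
    [[-0.013,0.71,0],[0,0,0]],
    [[-0.013,0.76,0],[0,0,0]],
    [[-0.013,0.781,0],[0,0,0]],
    [[-0.013,0.781,0],[0,0,0]],
    [[-0.013,0.781,0],[0,0,0]],
    [[-0.013,0.781,0],[0,0,0]]
  ]
}}

```text
time: 35.95
eef_pos: [574.8, 207.0, 294.7]
tcp_rot: [0.0, 0.017, 1.0, 0.0]
contact_force: [-0.1, 0.8, -1.5]
width: 16.2
grasp_force: 116.2
```

```bash
python3 - <<'E'
from h import *
from station import robot
np.set_printoptions(suppress=True,precision=4)
s=robot.read_state();p=s['eef_pos'];print(p,rel(s,(574.3,208,172),np.radians(88)))
T=robot.read_camera('top');W=robot.read_camera('wrist')
o=orange(T['frame']);t=proj(T,[[573,-186,30]])[0];yy,xx=np.mgrid[:400,:640];o&=np.hypot(xx-t[0],yy-t[1])<30
for b in blobs(o,5): print(b[0],b[1][4],onz(T,b[0],15)[0])
# foot in wrist: bright grey blob near expected tip
e=proj(W,[p-[0,0,131]])[0];h=cv2.cvtColor(W['frame'],cv2.COLOR_BGR2HSV)
y,x=e.round().astype(int)[::-1];m=(h[...,1]<45)&(h[...,2]>90);print('foot exp',e)
print(m[y-16:y+16,x-16:x+16].astype(int).sum(1),[ (np.flatnonzero(m[r,x-20:x+20]).min()+x-20,np.flatnonzero(m[r,x-20:x+20]).max()+x-20) for r in range(y-8,y+9,2) if m[r,x-20:x+20].any()])
E
```

```text
[574.7706 207.0388 294.6951] (array([0.0011, 0.0018, 0.2454]), array([0.0002, 0.0003, 0.0002]))
[381.2903 187.7097] 31 [ 628.9612 -187.4787   15.    ]
[394.0667 193.1833] 60 [ 613.5978 -223.667    15.    ]
[367.6667 192.5926] 27 [ 615.1629 -148.7928   15.    ]
[400.1562 205.375 ] 32 [ 579.2642 -240.6564   15.    ]
[362.875  214.1667] 24 [ 554.784 -134.874   15.   ]
foot exp [326.4958 189.2724]
[31 31 32 31 32 32 32 31 32 32 32 31 32 31 31 28 28 28 27 31 32 32 32 32
 32 32 32 32 32 32 32 32] [(np.int64(306), np.int64(345)), (np.int64(306), np.int64(345)), (np.int64(310), np.int64(345)), (np.int64(309), np.int64(345)), (np.int64(309), np.int64(345)), (np.int64(306), np.int64(345)), (np.int64(306), np.int64(345)), (np.int64(306), np.int64(345)), (np.int64(306), np.int64(345))]
```

```bash
python3 - <<'E'
from h import *
from station import robot
np.set_printoptions(suppress=True,precision=4)
s=robot.read_state()
for P in [(531,220.1,295),(531,220.1,177),(552.6,214,177),(574.3,208,177),(574.3,208,172)]:print(rel(s,P,np.radians(88))[0])
E
```

```text
[ 0.0882  0.0226 -0.0009]
[0.0883 0.0225 0.2351]
[0.0447 0.0118 0.2351]
[0.0009 0.0013 0.2351]
[0.0009 0.0013 0.2451]
```

{"method": "play_rows", "body": {
  "motion": [
    [[0.04,0.011,0],[0,0,0]],
    [[0.088,0.0225,0],[0,0,0]],
    [[0.088,0.0225,0.03],[0,0,0]],
    [[0.088,0.0225,0.09],[0,0,0]],
    [[0.088,0.0225,0.15],[0,0,0]],
    [[0.088,0.0225,0.2],[0,0,0]],
    [[0.088,0.0225,0.233],[0,0,0]],
    [[0.088,0.0225,0.233],[0,0,0]],
    [[0.088,0.0225,0.233],[0,0,0]]
  ]
}}

```text
time: 37.17
eef_pos: [531.6, 220.8, 179.0]
tcp_rot: [0.001, 0.017, 1.0, 0.0]
contact_force: [0.1, -0.3, -1.5]
width: 16.4
grasp_force: 116.1
```

```bash
python3 - <<'E'
from h import *
from station import robot
np.set_printoptions(suppress=True,precision=4)
s=robot.read_state();print(s['eef_pos'],s['contact_force'])
for P in [(552.6,214,177),(574.3,208,177),(574.3,208,172)]:print(rel(s,P,np.radians(88))[0])
E
```

```text
[531.6111 220.7537 179.0276] [ 0.1468 -0.2888 -1.5135]
[-0.0424 -0.0121  0.0041]
[-0.0862 -0.0226  0.0042]
[-0.0862 -0.0226  0.0142]
```

{"method": "play_rows", "body": {
  "motion": [
    [[-0.015,-0.004,0],[0,0,0]],
    [[-0.03,-0.008,0],[0,0,0]],
    [[-0.045,-0.012,0],[0,0,0]],
    [[-0.06,-0.016,0],[0,0,0]],
    [[-0.075,-0.02,0],[0,0,0]],
    [[-0.086,-0.0225,0],[0,0,0]],
    [[-0.086,-0.0225,0],[0,0,0]],
    [[-0.086,-0.0225,0.006],[0,0,0]],
    [[-0.086,-0.0225,0.011],[0,0,0]],
    [[-0.086,-0.0225,0.014],[0,0,0]],
    [[-0.086,-0.0225,0.014],[0,0,0]],
    [[-0.086,-0.0225,0.014],[0,0,0]]
  ]
}}

```text
time: 38.67
eef_pos: [573.7, 208.1, 171.4]
tcp_rot: [0.0, 0.017, 1.0, 0.0]
contact_force: [-1.4, -0.3, 2.1]
width: 16.6
grasp_force: 116.6
```

```bash
python3 - <<'E'
from h import *
from station import robot
np.set_printoptions(suppress=True,precision=2)
s=robot.read_state();print(s['eef_pos'],s['contact_force'],s['width'])
E
```

```text
[573.65 208.11 171.44] [-1.41 -0.29  2.13] 16.61435689570005
```

{"method": "play_rows", "body": {
  "motion": [
    [[0,0,0],[0,0,0]],
    [[0,0,0],[0,0,0]],
    [[0,0,0],[0,0,0]],
    [[0,0,0],[0,0,0]],
    [[0,0,0],[0,0,0]],
    [[0,0,0],[0,0,0]],
    [[0,0,0],[0,0,0]],
    [[0,0,0],[0,0,0]]
  ],
  "gripper": 1,
  "force": 20
}}

```text
time: 39.67
eef_pos: [573.6, 208.1, 170.8]
tcp_rot: [-0.0, 0.017, 1.0, 0.0]
contact_force: [-1.0, 0.9, -0.6]
width: 85.4
grasp_force: 0.0
```

{"method": "play_rows", "body": {
  "motion": [
    [[0,0,-0.03],[0,0,0]],
    [[0,0,-0.08],[0,0,0]],
    [[0,0,-0.14],[0,0,0]],
    [[0,0,-0.2],[0,0,0]],
    [[0,0,-0.25],[0,0,0]],
    [[0,0,-0.256],[0,0,0]],
    [[0,0,-0.256],[0,0,0]],
    [[0,0,-0.256],[0,0,0]]
  ]
}}

```text
time: 40.67
eef_pos: [573.3, 208.0, 297.6]
tcp_rot: [-0.001, 0.017, 1.0, -0.0]
contact_force: [0.4, -0.0, 0.5]
width: 85.7
grasp_force: 0.0
```

```bash
python3 - <<'E'
from h import *
from station import robot
np.set_printoptions(suppress=True,precision=1)
s=robot.read_state();print(s['eef_pos'],s['width'])
c=robot.read_camera('wrist');T=robot.read_camera('top');f=c['frame']
h=cv2.cvtColor(f,cv2.COLOR_BGR2HSV)
o=((h[...,0]<20)&(h[...,1]>100)); o[:,:300]=0;o[:,360:]=0;o[240:]=0;o[:150]=0
top=o&(h[...,2]>np.percentile(h[...,2][o],55)*.88)
b=max(blobs(top),key=lambda b:b[1][4]);r=cv2.minAreaRect(cv2.findContours(b[2].astype(np.uint8),0,1)[0][0]);print('handle top',b[1],r,onz(c,[r[0]],205))
w=(h[...,1]<40)&(h[...,2]>140);w[:,:290]=0;w[:,370:]=0;w[220:]=0
b=max(blobs(w),key=lambda b:b[1][4]);p=np.argwhere(b[2])[:,::-1].astype(np.float32)
e=cv2.fitEllipse(cv2.convexHull(p));print('collar',e,onz(c,[e[0]],140))
o=orange(T['frame']);t=proj(T,[[573,-186,30]])[0];yy,xx=np.mgrid[:400,:640];o&=np.hypot(xx-t[0],yy-t[1])<30
for b in blobs(o,5): print(b[0],b[1][4],onz(T,b[0],15)[0])
E
```

```text
[573.3 208.  297.6] 85.70065747465395
handle top [317 188  21  23 424] ((327.0, 199.0), (22.0, 20.0), 90.0) [[573.4 208.2 205. ]]
collar ((326.8278503417969, 184.67166137695312), (38.24466323852539, 38.9615478515625), 153.4335174560547) [[573.8 208.1 140. ]]
[381.3 187.7] 31 [ 629.  -187.5   15. ]
[394.1 193.2] 60 [ 613.6 -223.7   15. ]
[367.7 192.7] 26 [ 614.9 -149.    15. ]
[400.2 205.4] 32 [ 579.3 -240.7   15. ]
[362.9 214.2] 24 [ 554.8 -134.9   15. ]
```

The stirrer is seated and upright, at its original place to within a millimetre. All six beads are in the bowl and the arm is clear.

```bash
python3 -c "
from station import robot
print(robot.close_job())"
```

```text
the job is handed in; nothing more can be done
None
```

I stirred the beads well over three full circles, about 1½ of them at 43–47 mm rather than the suggested 20–38 mm; all six are still in the bowl (now about 6–7 mm from its start), the stirrer hangs upright in the fork again, and I handed the job in at about 41 s.

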